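# Refill the sewing lamp's battery box

### The job

Get the sewing lamp's battery box ready: lift the charger's sprung arm until it stays up by itself (leave it up) and load the charged cell from under it, and every cell lying on the pink mat, into the box, one to a bay, any bay: flat end pressed against the coil spring, button end rolled down past the lime lip so that the cell lies fully home under it with its button on the brass contact. When all of them are in, push the box's lid shut until it snaps onto its catch, without shifting the other things on the table.

Things in the scene. Friction and masses are not known exactly. Their poses are not given: they have to be found in the camera images.
- power_box: white battery box, fixed, 124 x 228 mm, 50 mm high, three parallel bays 64 mm apart along its y. Origin on the table under the middle bay; x along the bays, from the springs (-) to the lime lips (+, hinge side, towards the robot). Bay floor 8 mm above the table. Spring block: face at x -52 mm, 46 mm high. Lip wall: face at x +32, 50 mm high. Side walls: inside at y +-108
- bay0 (a point): bay at box y +64 mm (the robot's right): where the middle of a seated cell lies, 17 mm above the bay floor; axes as the box's. Lip of each bay: overhangs from the lip wall to bay x +24 mm, 28 mm wide, 4 mm thick, underside 36.5 mm above the bay floor. The brass contact for the button is on the lip wall at x +32
- bay1 (a point): middle bay, as bay0. Spring of each bay: coil, 500 N/m, with a steel cap 16 mm across, centred 17 mm above the bay floor, face at bay x -23 mm when free; it can be pressed back 22 mm and stays pressed 6 mm behind a seated cell, pushing it under the lip
- bay2 (a point): bay at box y -64 mm (the robot's left), as bay0. In each bay low ribs, 12 mm above the floor and 38 mm apart, guide the cell's ends (x +14 to +32 and -52 to -30 mm); the 44 mm between is free for fingers
- lid (a joint): clear lid with lime rim, 135 x 228 x 4 mm, hinged at the box's lip end: axis along box y, at box x +46 mm, 52.5 mm above the table. rad: 0 = flat shut and caught, 2.25 = leaning back, towards the robot. A stiff hinge: it stays where it is left (0.6 N at its edge moves it)
- lid_edge (a point): on the lid's outer face near its front edge, 120 mm from the hinge, mid-width: where to press it shut. At 0.08 rad a tooth at the edge meets a sprung catch on the box's front; resting on that it is not shut; 5 to 9 N downward here snaps it past, to 0
- charger: black one-cell charger, 131 x 84 mm, fixed; origin on the table under the middle of its cell, which lies along its x, button to +x, on a deck 12 mm above the table, between ribs 8 mm high at its ends (38 mm apart; the middle 32 mm is free for fingers). Hinge posts 62 mm high at x +75 mm
- clamp_arm (a joint): steel hold-down arm, 12 mm wide, over the charger's cell, hinged at its end nearer the robot; axis along charger y, at charger x +75 mm, 54 mm above the table. rad: about 0 = pressing on the cell, 2.0 = leaning back at its stop. Its spring pulls it down (3 N at the handle) until about 0.8; beyond that it pulls it up and holds it open
- clamp_handle (a point): middle of the red cross-bar handle at the arm's free end, 131 mm from its hinge: a round bar 36 mm long along the charger's y, 14 mm thick. It can be pinched across its two flat ends from above and then turns between the fingers
- cell_a: blue battery cell with a copper band at its button end, 34 mm square with well-rounded edges (it does not roll away), body 58 mm long plus a round 3 mm button 10 mm across, about 140 g; in the charger under the arm at the start. Origin in the middle of the body; x axis along it towards the button (flat end at x -29 mm, button tip at x +32 mm)
- cell_a_button (a point): centre of the button tip of cell_a
- cell_b: blue battery cell with a copper band at its button end, 34 mm square with well-rounded edges (it does not roll away), body 58 mm long plus a round 3 mm button 10 mm across, about 140 g; lying on the pink mat; may be absent. Origin in the middle of the body; x axis along it towards the button (flat end at x -29 mm, button tip at x +32 mm)
- cell_b_button (a point): centre of the button tip of cell_b
- cell_c: blue battery cell with a copper band at its button end, 34 mm square with well-rounded edges (it does not roll away), body 58 mm long plus a round 3 mm button 10 mm across, about 140 g; lying on the pink mat; may be absent. Origin in the middle of the body; x axis along it towards the button (flat end at x -29 mm, button tip at x +32 mm)
- cell_c_button (a point): centre of the button tip of cell_c
- cone0: bystander: beige thread cone, 66 mm wide, 134 mm high; origin at its underside
- cone1: bystander: beige thread cone, 66 mm wide, 134 mm high; origin at its underside
- cone2: bystander: tan thread cone, 66 mm wide, 134 mm high; origin at its underside
- pin_tin: bystander: round orange pin tin, 72 mm wide, 25 mm high; origin at its underside
- tape_measure: bystander: lime tape measure, 55 mm square, 22 mm high; origin at its underside
- brush: bystander: lint brush 160 mm long; origin at its underside
- wax_block: bystander: yellow wax block 60 x 30 x 16 mm; origin at its underside

How it is judged:
By the outcome, as a careful person would: the job done as asked, in the order asked, and still so for the second after the job is handed in, with the robot touching nothing.
Of cell_b, cell_c only 1 to 2 are there at a start; the rules pass over those that are not, and their reading is None.
At some moment in a run one of cell_b, cell_c may be knocked a few centimetres aside while the robot is not near it.
It also fails if it takes over 210 s, if anything falls off the work surface, if the arm or the gripper's body presses on something with over 40 N, if the wrist force passes 120 N, or if a joint passes its speed limit or range.

### The arm

A 7-joint arm with a two-finger parallel gripper is mounted at the origin on the work surface. World frame = base frame: x ahead of the robot, y to its left, z up, the work surface at z = 0. Lengths are in m, angles in rad, forces in N, time in s.
With the tool pointing down it reaches from about 0.425 to 0.925 m from the base axis. Payload 6.8 kg.
Tool frame: the origin (TCP) lies between the finger pads; the fingertips stand 11 mm ahead of it and the grasp point (between the pads) lies 8 mm behind it (bot.tips_ahead is the distance from the TCP to the fingertips, in m); z points along the fingers, y is the line along which they close (so a half turn about z gives the same grasp; the last joint's range is limited). The gripper opens to 88 mm and grips with 3 to 60 N. Pads are 20 mm wide; open, the fingers measure 115 mm over their backs; the gripper's body (75 mm by 178 mm) begins 61 mm behind the grasp point.
Start: joints at [1.147, 0.477, 0.022, 1.555, -0.011, 1.109, -0.083], TCP at [0.21, -0.642, 0.194] pointing down, gripper open.
Joint ranges: [-2.96, 2.96], [-0.34, 2.1], [-1.41, 1.46], [0.24, 2.44], [-1.37, 4.51], [0.17, 1.92], [-2.96, 2.96]. Speed limits (rad/s): [2.39, 2.39, 3.14, 3.14, 3.14, 3.14, 3.14].

### API

Orientations are given as a unit quaternion [x, y, z, w].
In Python, from rig import bot gives the robot as it stands. The module is installed in compiled form; this text tells all that it offers.
- The arm moves only by the shell command python3 -m pendant 'ROWS' [OPENING]. ROWS is JSON, a list that holds one entry, the list of rows, each a list of 6 numbers: the shift along the world's x, y, z normalised to -1 to 1, where 1 is 0.15 m, then the turn, a rotation vector about the world's x, y, z normalised to -1 to 1, where 1 is 180 degrees. A call has 1 to 20 rows; each row is the pose to reach, as a shift and turn from the pose commanded when the call began, turning the shorter way round; what a row does not reach only later rows make up. A row lasts 1/10 s, in which the tool goes at most 50 mm and 8.59 degrees, less where a joint would pass 70% of its speed; a pose out of reach is approached as far as the arm can. A call with a number of a shift or a turn outside -1 to 1 is refused whole. A call with a gripper value outside its range is refused whole. OPENING is the opening, from -1 (shut) to 1 (fully open), set as the call begins (- or left out, the last holds). The fingers move at their own pace and stop on an object; the grip force is fixed at half the most. Time passes only in rows, so rows that repeat a pose let the fingers close. It gives the time, the measured TCP pose, the force, the opening and the grip force at its end, in the units of the state.
- bot.get_state(): the state, without advancing time (a new reading comes with each control period).
- bot.camera(name): name is "side" or "top"; returns a dict with "image" (420x560x3 uint8, red, green, blue), "fx", "fy", "cx", "cy" (pixels), "dist" ([k1, k2, p1, p2, k3] as OpenCV has them; the pictures are not rectified), "R" (3x3) and "t" (3): a world point X has camera coordinates R X + t. Camera axes: x right, y down, z forward; pixel columns grow to the right and rows downward; lengths in m; the calibration is good to about 2 mm. A picture is of the moment at which its call begins. There is no depth.
- bot.close_job(): hands the job in; it is judged then, once.
The state is a dict: "time_s": time; "joint_positions": joint angles; "joint_vel": joint speeds; "joint_torque": joint torques, N m; "ee_pos": TCP position; "tcp_rot": TCP orientation; "wrist_force": force on the tool from outside, world axes, zero at the start; "moment": the same for the moment, N m; "opening": finger opening in m; "gripper_force": force on a finger pad.
Only numpy, scipy, OpenCV 4.12 (cv2) and the standard library are available. Lean on these libraries where they do the work, as an engineer would, in place of code of your own. Each camera call takes 0.05 s, during which the arm holds its last target. There are 200 camera calls.

## Working session

There is one attempt and no reset: what is moved stays moved. The work goes in short steps, Python scripts to look and compute and a shell command to move; the robot and the scene stay as the last step left them, time stands still between calls to the robot, and variables do not carry over. Pictures are saved under pics/ and viewed, at most 14 in all, crops included, and the job is handed in when it is done.

```bash
mkdir -p pics; cat > h.py <<'E'
import numpy as np, cv2
from rig import bot
def snap(n,fn=None):
    c=bot.camera(n)
    if fn: cv2.imwrite('pics/'+fn,c['image'][:,:,::-1])
    return c
def ray(c,u,v):
    K=np.array([[c['fx'],0,c['cx']],[0,c['fy'],c['cy']],[0,0,1]],float)
    p=cv2.undistortPoints(np.array([[[u,v]]],float),K,np.array(c['dist'],float))[0,0]
    R=np.array(c['R']);t=np.array(c['t'])
    return -R.T@t, R.T@np.array([p[0],p[1],1.])
def onz(c,u,v,z):
    o,d=ray(c,u,v); return o+d*(z-o[2])/d[2]
def tri(c1,p1,c2,p2):
    o1,d1=ray(c1,*p1);o2,d2=ray(c2,*p2)
    s=np.linalg.lstsq(np.stack([d1,-d2],1),o2-o1,rcond=None)[0]
    a=o1+s[0]*d1;b=o2+s[1]*d2
    return (a+b)/2,np.linalg.norm(a-b)
def proj(c,X):
    K=np.array([[c['fx'],0,c['cx']],[0,c['fy'],c['cy']],[0,0,1]],float)
    r,_=cv2.Rodrigues(np.array(c['R']))
    return cv2.projectPoints(np.array(X,float).reshape(-1,1,3),r,np.array(c['t'],float),K,np.array(c['dist'],float))[0].reshape(-1,2)
E
python3 - <<'E'
from h import *
s=bot.get_state(); print({k:np.round(v,3).tolist() for k,v in s.items()})
for n in('top','side'):
    c=snap(n,n+'0.png'); o,d=ray(c,280,210); print(n,o,d,c['fx'])
    cv2.imwrite(f'pics/{n}0b.png',cv2.resize(c['image'][:,:,::-1],(800,600),interpolation=cv2.INTER_CUBIC))
E
```

```text
{'time_s': 0.0, 'joint_positions': [1.147, 0.478, 0.022, 1.556, -0.011, 1.109, -0.083], 'joint_vel': [0.002, 0.0, 0.001, 0.0, 0.001, -0.0, -0.001], 'joint_torque': [-0.001, -58.286, 1.534, -27.262, -0.054, 0.017, 0.0], 'ee_pos': [0.209, -0.641, 0.193], 'tcp_rot': [0.988, 0.157, -0.0, -0.001], 'wrist_force': [0.422, -0.417, 0.674], 'moment': [0.064, -0.004, 0.012], 'gripper_force': 0.0, 'opening': 0.088}
top [0.43469912 0.00466288 0.96341106] [ 0.12319475 -0.0122892  -0.99238043] 403.24836097422445
side [0.36837536 0.82751085 0.59388685] [ 0.19615147 -0.83369933 -0.51622936] 468.54906393
```

View pics/top0b.png

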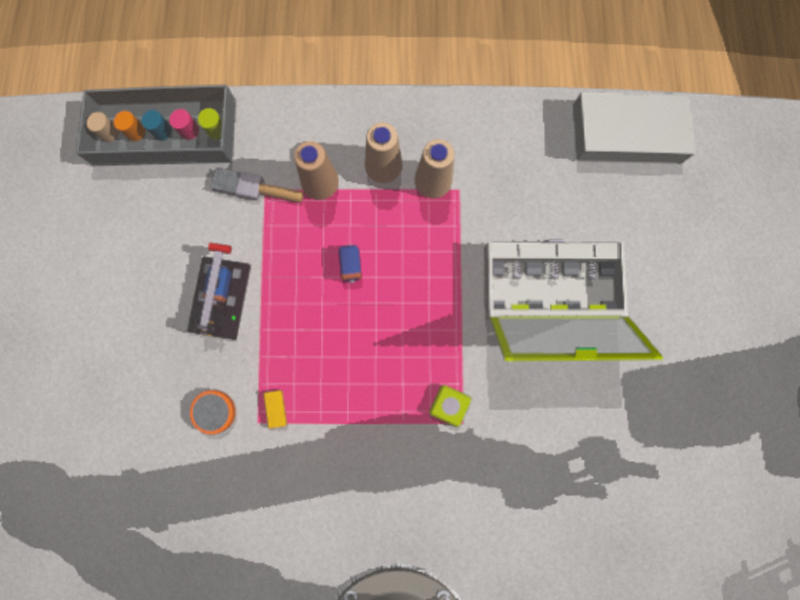

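View pics/side0b.png

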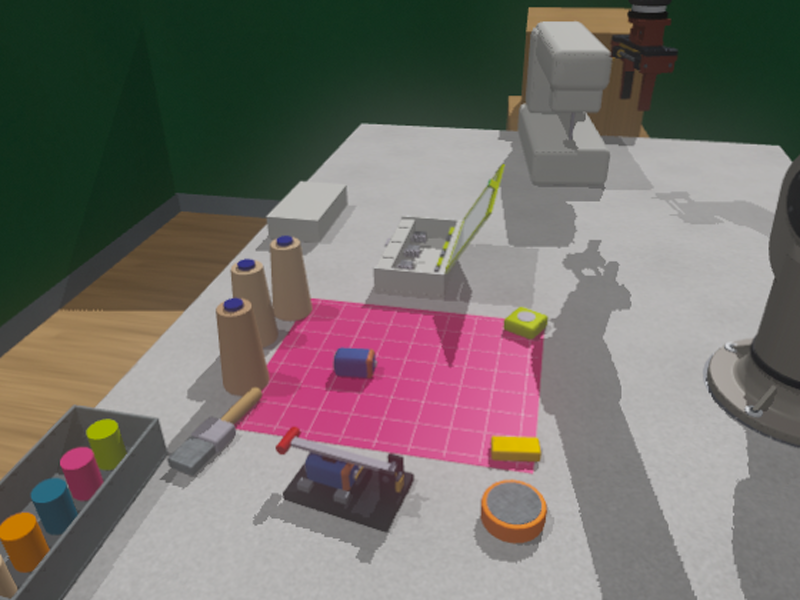

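The top view has +x up and +y left. The box is centred near (557,280) with its lid open towards the robot. The charger is near (218,295) with its handle at (220,248). One cell lies on the mat at (349,264), copper end towards the robot. The cones are at (317,170), (383,155) and (436,170). The side view shows the same scene, with the cell at (354,362) and the handle at (288,440). Next I'll look at close crops.

```bash
python3 - <<'E'
from h import *
t=cv2.imread('pics/top0.png');s=cv2.imread('pics/side0.png')
r=lambda im,x0,x1,y0,y1,f:cv2.resize(im[y0:y1,x0:x1],None,fx=f,fy=f,interpolation=cv2.INTER_CUBIC)
cv2.imwrite('pics/c_box.png',r(t,336,446,163,223,7))
a=r(t,125,180,163,243,7); b=r(s,185,295,290,372,3.5)
im=np.zeros((560,800,3),np.uint8); im[:a.shape[0],:a.shape[1]]=a; im[:b.shape[0],400:400+b.shape[1]]=b
d=r(s,255,360,145,215,3.5); im[300:300+d.shape[0],400:400+d.shape[1]]=d
cv2.imwrite('pics/c_ch.png',im)
E
```

```text
(no output)
```

View pics/c_box.png

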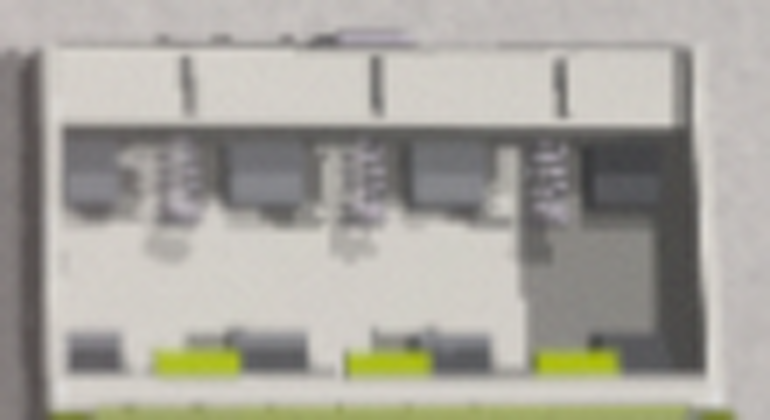

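View pics/c_ch.png

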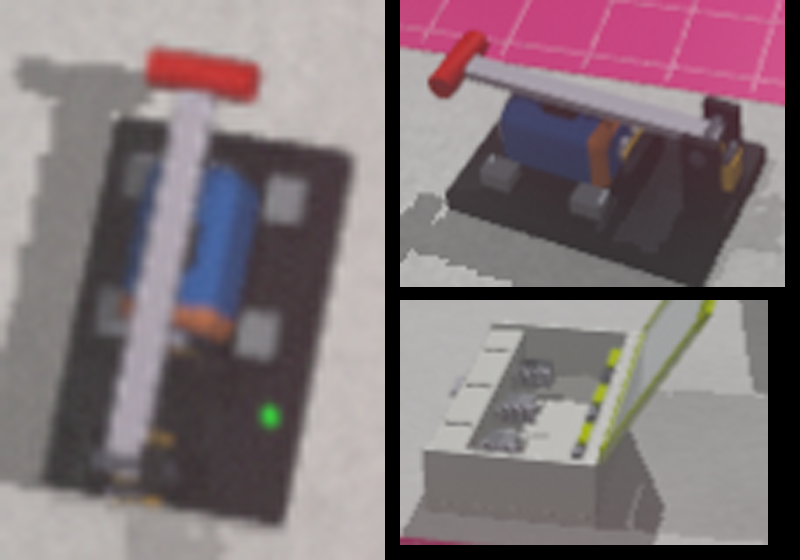

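```bash
cat >> h.py <<'E'
def hsv(c): return cv2.cvtColor(c['image'],cv2.COLOR_RGB2HSV)
def blobs(m,roi=None,amin=15):
    m=m.astype(np.uint8)
    if roi: k=np.zeros_like(m); x0,x1,y0,y1=roi; k[y0:y1,x0:x1]=1; m=m*k
    n,l,st,ce=cv2.connectedComponentsWithStats(m)
    return [(ce[i].round(2).tolist(),int(st[i,4]),st[i,:4].tolist(),l==i) for i in range(1,n) if st[i,4]>=amin]
def lime(h): return (h[...,0]>28)&(h[...,0]<42)&(h[...,1]>150)&(h[...,2]>80)
def red(h): return ((h[...,0]<6)|(h[...,0]>174))&(h[...,1]>150)&(h[...,2]>60)
def blue(h): return (h[...,0]>98)&(h[...,0]<128)&(h[...,1]>90)&(h[...,2]>40)
def copper(h): return (h[...,0]>5)&(h[...,0]<17)&(h[...,1]>100)&(h[...,2]>60)
E
python3 - <<'E'
from h import *
T=bot.camera('top');S=bot.camera('side');h=hsv(T);g=hsv(S)
print('lips');L=[]
for b in blobs(lime(h),(336,446,205,219)): print(b[:3],onz(T,*b[0],.0485).round(4))
print('slots')
for u in(187,376,561): print(onz(T,336+u/7,163+87/7,.046).round(4))
for u in(100,380,650): print('block edge',onz(T,336+u/7,163+126/7,.046).round(4))
for u,v in((45,47),(690,47)): print('corner',onz(T,336+u/7,163+v/7,.05).round(4))
rt=[b for b in blobs(red(h),(125,180,163,185))];rs=[b for b in blobs(red(g),(185,220,290,325))]
for b in rt+rs: print('red',b[:3])
print(tri(T,rt[0][0],S,rs[0][0]))
for b in rt: print(cv2.minAreaRect(np.argwhere(b[3])[:,::-1].astype(np.float32)))
for nm,c,k in(('T',T,h),('S',S,g)):
    for b in blobs(blue(k)|copper(k),None,30): print(nm,b[:3])
E
```

```text
lips
([364.38, 214.38], 24, [359, 213, 11, 3]) [ 0.5379 -0.2008  0.0485]
([391.29, 214.38], 24, [386, 213, 11, 3]) [ 0.5378 -0.2639  0.0485]
([418.36, 214.32], 25, [413, 213, 11, 3]) [ 0.5378 -0.3284  0.0485]
slots
[ 0.6299 -0.2003  0.046 ]
[ 0.6302 -0.2647  0.046 ]
[ 0.6305 -0.3287  0.046 ]
block edge [ 0.6165 -0.1706  0.046 ]
block edge [ 0.6168 -0.2655  0.046 ]
block edge [ 0.6173 -0.359   0.046 ]
corner [ 0.6424 -0.1521  0.05  ]
corner [ 0.6438 -0.3732  0.05  ]
red ([153.46, 173.12], 56, [146, 171, 15, 6])
red ([201.69, 306.03], 105, [194, 299, 16, 16])
(array([0.63341197, 0.28646746, 0.0551735 ]), np.float64(0.00042932725300644177))
((153.24325561523438, 173.04055786132812), (14.302711486816406, 3.945575714111328), 9.462322235107422)
T ([278.9, 30.49], 33871, [0, 0, 560, 69])
T ([89.68, 87.42], 314, [79, 77, 23, 22])
T ([102.84, 83.73], 44, [99, 78, 8, 13])
T ([112.19, 88.65], 52, [108, 82, 8, 15])
T ([266.9, 94.28], 93, [262, 89, 11, 11])
T ([306.64, 106.3], 89, [302, 101, 11, 11])
T ([215.91, 107.52], 92, [211, 103, 11, 10])
T ([197.27, 134.8], 179, [182, 130, 30, 11])
T ([244.5, 181.23], 224, [238, 172, 14, 19])
T ([156.04, 196.86], 140, [151, 187, 11, 20])
T ([150.55, 287.63], 280, [133, 273, 32, 31])
S ([426.42, 28.85], 33, [424, 23, 7, 13])
S ([436.06, 64.86], 430, [421, 41, 29, 44])
S ([116.67, 185.11], 3211, [46, 149, 129, 71])
S ([198.52, 167.58], 50, [194, 165, 10, 6])
S ([171.7, 184.67], 64, [166, 182, 12, 7])
S ([162.75, 212.53], 83, [157, 209, 13, 8])
S ([245.82, 247.53], 161, [235, 244, 23, 8])
S ([175.76, 279.18], 50, [167, 271, 16, 18])
S ([228.26, 325.85], 62, [217, 322, 22, 8])
S ([241.6, 333.82], 68, [239, 325, 8, 18])
S ([358.62, 363.93], 757, [337, 336, 46, 44])
S ([39.52, 358.79], 547, [23, 340, 31, 34])
S ([18.59, 384.71], 658, [0, 363, 35, 38])
```

```bash
cat >> h.py <<'E'
def cell(c,roi,z):
    k=hsv(c); m=np.zeros(k.shape[:2],bool); x0,x1,y0,y1=roi
    m[y0:y1,x0:x1]=(blue(k)|copper(k))[y0:y1,x0:x1]
    bl=blobs(m,None,30); bl=max(bl,key=lambda b:b[1])
    r=cv2.minAreaRect(np.argwhere(bl[3])[:,::-1].astype(np.float32))
    P=[onz(c,*p,z) for p in cv2.boxPoints(r)]
    e1=P[1]-P[0];e2=P[2]-P[1]; l=e1 if np.linalg.norm(e1)>np.linalg.norm(e2) else e2
    if l[0]>0:l=-l
    px=.0022
    return onz(c,*r[0],z).round(4),np.degrees(np.arctan2(-l[1],-l[0])).round(1),np.linalg.norm(e1).round(4),np.linalg.norm(e2).round(4),bl[:3]
E
python3 - <<'E'
from h import *
T=bot.camera('top');S=bot.camera('side')
print(cell(T,(230,262,165,205),.017))
k=hsv(S);m=(blue(k)|copper(k)); b=[b for b in blobs(m,(225,280,235,275),20)]; print([x[:3] for x in b])
f=lambda u,v,z: onz(T,125+u/7,163+v/7,z).round(4)
print('rib R far/near',f(285,200,.02),f(258,335,.02),'Lnear',f(108,312,.02),'Lfar',f(136,178,.02))
for u,v in((115,120),(45,483),(350,152),(283,522)): print('plate',f(u,v,.012))
print('hinge end',f(125,465,.056))
u=blobs(blue(hsv(T)),(140,175,180,215),10)
print([x[:3] for x in u])
E
```

```text
(array([0.6217, 0.0777, 0.017 ]), np.float64(5.6), np.float64(0.0295), np.float64(0.0441), ([244.43, 181.29], 223, [238, 172, 14, 19]))
[([245.82, 247.53], 159, [235, 244, 23, 8]), ([258.91, 248.7], 23, [257, 245, 5, 8])]
rib R far/near [0.5962 0.2656 0.02  ] [0.5498 0.2732 0.02  ] Lnear [0.5577 0.3255 0.02  ] Lfar [0.604  0.3179 0.02  ]
plate [0.6258 0.3289 0.012 ]
plate [0.4999 0.3478 0.012 ]
plate [0.6143 0.2458 0.012 ]
plate [0.487  0.2647 0.012 ]
hinge end [0.5029 0.3055 0.056 ]
[([156.08, 196.83], 141, [151, 187, 11, 20])]
```

```bash
python3 - <<'E'
from h import *
T=bot.camera('top');k=hsv(T)
for v in range(168,200): print(v,k[v,245].tolist(),k[v,240].tolist())
E
```

```text
168 [169, 148, 226] [169, 166, 223]
169 [169, 148, 224] [169, 167, 222]
170 [169, 136, 215] [169, 164, 222]
171 [164, 94, 165] [169, 157, 195]
172 [127, 93, 129] [149, 75, 109]
173 [116, 113, 138] [120, 97, 126]
174 [115, 119, 148] [118, 110, 137]
175 [115, 120, 151] [117, 114, 137]
176 [115, 121, 152] [117, 112, 137]
177 [116, 117, 152] [117, 111, 138]
178 [115, 119, 150] [117, 111, 138]
179 [117, 117, 150] [119, 106, 139]
180 [116, 116, 149] [118, 113, 138]
181 [115, 117, 152] [117, 112, 141]
182 [116, 121, 152] [117, 112, 141]
183 [116, 118, 153] [117, 113, 140]
184 [115, 117, 152] [118, 111, 138]
185 [116, 117, 152] [118, 110, 139]
186 [117, 118, 151] [117, 109, 138]
187 [116, 119, 152] [118, 109, 136]
188 [115, 122, 153] [119, 106, 135]
189 [116, 118, 153] [119, 100, 133]
190 [118, 103, 151] [121, 97, 129]
191 [153, 70, 134] [140, 72, 117]
192 [6, 130, 175] [1, 96, 141]
193 [8, 145, 172] [7, 141, 154]
194 [5, 125, 143] [6, 134, 143]
195 [167, 67, 107] [1, 116, 121]
196 [158, 42, 115] [172, 136, 111]
197 [167, 71, 143] [170, 157, 128]
198 [170, 141, 166] [169, 168, 159]
199 [169, 170, 188] [169, 173, 190]
```

```bash
python3 -m pendant '[[[0,0,0.8,0,0,0],[0,0,0.8,0,0,0],[0,0,0.8,0,0,0],[0.4,0.9,0.8,0,0,0],[0.8,1,0.8,0,0,-0.05],[1,1,0.8,0,0,-0.149],[1,1,0.8,0,0,-0.149],[1,1,0.8,0,0,-0.149],[1,1,0.8,0,0,-0.149],[1,1,0.8,0,0,-0.149]]]' 1
```

```text
time_s: 1.35
ee_pos: [0.3594, -0.4918, 0.3139]
tcp_rot: [0.997, -0.075, -0.0, 0.0]
wrist_force: [-0.9, -0.6, -0.2]
opening: 0.0876
gripper_force: 0.0
```

```bash
python3 -m pendant '[[[0.4,0.33,0,0,0,0],[0.7,0.66,0,0,0,0],[0.907,1,0,0,0,0],[0.907,1,0,0,0,0]]]' >/dev/null && python3 -m pendant '[[[0.3,0.33,0,0,0,0],[0.6,0.66,0,0,0,0],[0.907,1,0,0,0,0],[0.907,1,0,0,0,0]]]' >/dev/null && python3 -m pendant '[[[0,0.33,0,0,0,0],[0,0.66,0,0,0,0],[0,1,0,0,0,0],[0,1,0,0,0,0]]]' && python3 -m pendant '[[[0,0.33,0,0,0,0],[0,0.66,0,0,0,0],[0,1,0,0,0,0],[0,1,0,0,0,0]]]' > /dev/null && python3 -m pendant '[[[0,0.33,0,0,0,0],[0,0.66,0,0,0,0],[0,1,0,0,0,0],[0,1.0,0,0,0,0]]]' >/dev/null && python3 -m pendant '[[[0,0.193,0,0,0,0],[0,0.193,0,0,0,0],[0,0.193,0,0,0,0],[0,0.193,0,0,0,0]]]'
```

```text
time_s: 2.55
ee_pos: [0.6278, -0.0391, 0.3141]
tcp_rot: [0.997, -0.071, -0.0, -0.002]
wrist_force: [0.5, -0.2, 0.2]
opening: 0.088
gripper_force: 0.0
time_s: 3.75
ee_pos: [0.6291, 0.2795, 0.3138]
tcp_rot: [0.997, -0.078, 0.0, 0.001]
wrist_force: [0.5, -0.3, 0.8]
opening: 0.088
gripper_force: 0.0
```

```bash
python3 -m pendant '[[[0,0,-0.3,0,0,0],[0,0,-0.6,0,0,0],[0,0,-1,0,0,0],[0,0,-1,0,0,0],[0,0,-1,0,0,0],[0,0,-1,0,0,0]]]'; python3 - <<'E'
from h import *
T=bot.camera('top');S=bot.camera('side')
rt=[b for b in blobs(red(hsv(T)),(125,180,160,185),10)];rs=[b for b in blobs(red(hsv(S)),(185,225,290,325))]
print([b[:3] for b in rt+rs])
print(bot.get_state()['ee_pos'])
E
```

```text
time_s: 4.35
ee_pos: [0.6297, 0.2828, 0.1667]
tcp_rot: [0.997, -0.077, 0.002, -0.001]
wrist_force: [0.4, 0.3, 0.9]
opening: 0.0879
gripper_force: 0.0
[([153.67, 173.63], 46, [146, 172, 15, 5]), ([201.69, 306.03], 105, [194, 299, 16, 16])]
[0.62983187 0.28340851 0.16723662]
```

```bash
python3 -m pendant '[[[0.023,0.017,-0.2,0,0,0],[0.023,0.017,-0.4,0,0,0],[0.023,0.017,-0.6,0,0,0],[0.023,0.017,-0.787,0,0,0],[0.023,0.017,-0.787,0,0,0],[0.023,0.017,-0.787,0,0,0]]]' && python3 -m pendant '[[[0,0,0,0,0,0],[0,0,0,0,0,0],[0,0,0,0,0,0],[0,0,0,0,0,0],[0,0,0,0,0,0],[0,0,0,0,0,0]]]' -1
```

```text
time_s: 5.05
ee_pos: [0.6325, 0.2858, 0.0477]
tcp_rot: [0.997, -0.076, 0.001, -0.001]
wrist_force: [0.8, 0.4, 1.3]
opening: 0.0878
gripper_force: 0.0
time_s: 5.65
ee_pos: [0.6314, 0.2852, 0.0459]
tcp_rot: [0.997, -0.076, 0.0, 0.0]
wrist_force: [-0.1, -0.4, -0.3]
opening: 0.0433
gripper_force: 0.0
```

```bash
python3 -m pendant '[[[0,0,0,0,0,0],[0,0,0,0,0,0],[0,0,0,0,0,0],[0,0,0,0,0,0],[0,0,0,0,0,0]]]' -1 && python3 -m pendant '[[[-0.01,0.002,0.131,0,0,0],[-0.039,0.006,0.258,0,0,0],[-0.086,0.013,0.38,0,0,0],[-0.151,0.023,0.493,0,0,0],[-0.231,0.036,0.595,0,0,0],[-0.326,0.05,0.684,0,0,0],[-0.433,0.067,0.757,0,0,0],[-0.55,0.085,0.814,0,0,0],[-0.674,0.104,0.852,0,0,0],[-0.802,0.123,0.871,0,0,0],[-0.802,0.123,0.871,0,0,0],[-0.802,0.123,0.871,0,0,0]]]' && python3 - <<'E'
from h import *
T=snap('top');S=snap('side')
a=T['image'][140:300,100:260];b=S['image'][230:390,170:330]
cv2.imwrite('pics/arm.png',cv2.resize(np.hstack([a,b]),(800,400),interpolation=cv2.INTER_CUBIC)[:,:,::-1])
E
```

```text
time_s: 6.15
ee_pos: [0.6314, 0.2852, 0.0458]
tcp_rot: [0.997, -0.076, 0.0, 0.0]
wrist_force: [-0.1, -0.5, -0.2]
opening: 0.0033
gripper_force: 0.0
time_s: 7.35
ee_pos: [0.511, 0.3038, 0.1774]
tcp_rot: [0.997, -0.076, 0.001, -0.0]
wrist_force: [1.2, -1.2, -0.5]
opening: 0.0003
gripper_force: 0.0
```

View pics/arm.png

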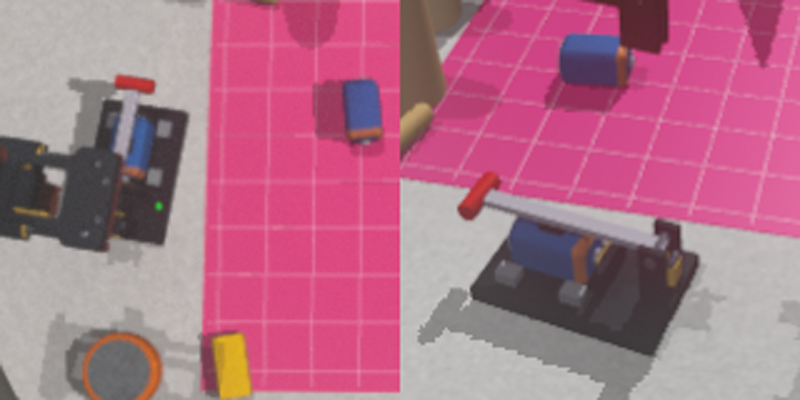

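The picture shows the arm still down, with the handle at crop (133,84) top and (480,195) side. The closed gripper missed it, so I'll check where the tool projects.

```bash
python3 - <<'E'
from h import *
T=snap('top');S=snap('side')
p=bot.get_state()['ee_pos']; print(p)
for c,nm in((T,'t'),(S,'s')):
    im=c['image'].copy()
    for q,col in((p,(0,255,0)),(p+[0,0,.1],(255,255,0)),(np.array([.6334,.2865,.055]),(0,255,255))):
        u=proj(c,q)[0]; print(u); cv2.circle(im,tuple(int(x) for x in u),2,col,-1)
    x0,y0=(90,130) if nm=='t' else (160,190)
    cv2.imwrite(f'pics/p{nm}.png',im[y0:y0+200,x0:x0+200,::-1])
a=np.hstack([cv2.imread('pics/pt.png'),cv2.imread('pics/ps.png')]);cv2.imwrite('pics/pp.png',cv2.resize(a,(800,400)))
E
```

```text
[0.51177186 0.30319867 0.17626252]
[124.76814839 220.33598164]
[104.01928855 214.68761976]
[153.48908965 173.23174332]
[267.55173439 263.35973285]
[265.36614316 204.01651845]
[201.57412273 306.09568393]
```

View pics/pp.png

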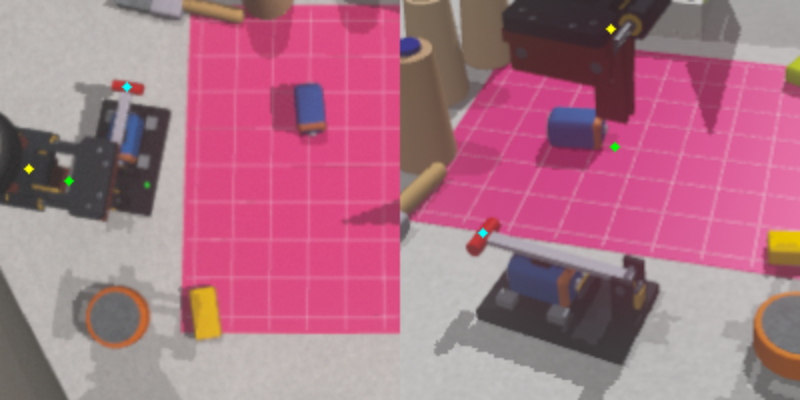

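The gripper's fingertip appears about 20 px higher in the side view than the TCP projection (crop (615,120) against (615,147)). I'll check `tips_ahead` and view the tool in a clear spot.

```bash
python3 -m pendant '[[[0,-0.33,0.1,0,0,0],[0,-0.66,0.1,0,0,0],[0,-1,0.1,0,0,0],[0,-1,0.1,0,0,0],[0,-1,0.1,0,0,0],[0,-1,0.1,0,0,0]]]' 0.2 && python3 - <<'E'
from h import *
print('tips',bot.tips_ahead)
T=snap('top');S=snap('side')
st=bot.get_state();p=st['ee_pos']; print(p,st['opening'],st['tcp_rot'])
im=[]
for c,nm in((T,'t'),(S,'s')):
    i=c['image'].copy()
    for q,col in((p,(0,255,0)),(p+[0,0,.1],(255,255,0)),(p-[0,0,.011],(0,255,255))):
        u=proj(c,q)[0]; print(u.round(1)); cv2.circle(i,tuple(int(x) for x in u),1,col,-1)
    u=proj(c,p)[0].astype(int); x0=max(0,u[0]-80);y0=max(0,u[1]-100)
    im.append(cv2.resize(i[y0:y0+150,x0:x0+160],(400,375),interpolation=cv2.INTER_CUBIC))
cv2.imwrite('pics/pq.png',np.hstack(im)[:,:,::-1])
E
```

```text
time_s: 8.15
ee_pos: [0.5113, 0.1549, 0.1915]
tcp_rot: [0.997, -0.076, -0.0, -0.0]
wrist_force: [-0.4, 0.1, 0.7]
opening: 0.045
gripper_force: 0.0
tips 0.011
[0.51102584 0.15549402 0.19136967] 0.05151791108112661 [ 9.97197046e-01 -7.48191555e-02 -1.23362041e-04 -3.61748318e-04]
[196.8 220.1]
[185.4 214.2]
[197.9 220.6]
[288.8 204.1]
[288.4 149.8]
[288.8 209.6]
```

View pics/pq.png

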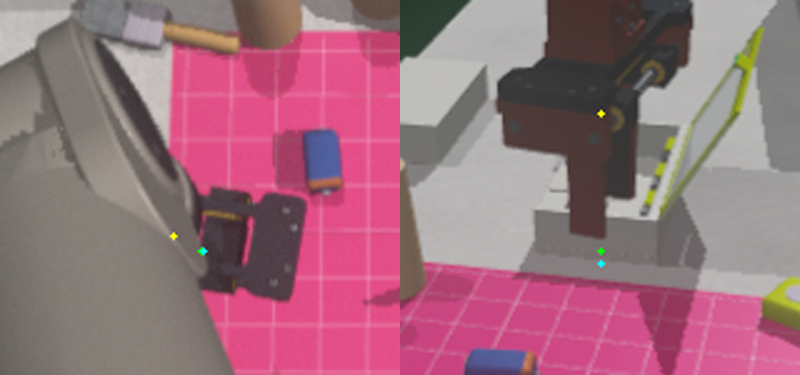

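```bash
python3 -m pendant '[[[0,0,-0.3,0,0,0],[0,0,-0.6,0,0,0],[0,0,-0.9,0,0,0],[0,0,-1,0,0,0],[0,0,-1,0,0,0],[0,0,-1,0,0,0]]]' 0.2 && python3 - <<'E'
from h import *
T=snap('top');S=snap('side')
st=bot.get_state();p=st['ee_pos']; print(p,st['opening'],st['tcp_rot'])
im=[]
for c,nm in((T,'t'),(S,'s')):
    i=c['image'].copy()
    for q,col in((p,(0,255,0)),(p+[0,0,.1],(255,255,0)),(p-[0,0,.011],(0,255,255))):
        u=proj(c,q)[0]; print(u.round(1)); cv2.circle(i,tuple(int(x) for x in u),1,col,-1)
    u=proj(c,p)[0].astype(int); x0=max(0,u[0]-80);y0=max(0,u[1]-100)
    im.append(cv2.resize(i[y0:y0+150,x0:x0+160],(400,375),interpolation=cv2.INTER_CUBIC))
cv2.imwrite('pics/pr.png',np.hstack(im)[:,:,::-1])
E
```

```text
time_s: 8.85
ee_pos: [0.5114, 0.155, 0.0419]
tcp_rot: [0.997, -0.075, 0.0, -0.0]
wrist_force: [0.8, -0.1, -0.0]
opening: 0.0529
gripper_force: 0.0
[0.51232301 0.15482278 0.04290528] 0.05274887929469491 [ 9.97132406e-01 -7.56639004e-02  1.22436610e-03 -6.63127546e-04]
[209.5 225.9]
[201.7 221.8]
[210.3 226.3]
[288.6 272.5]
[288.3 227.6]
[288.6 277.1]
```

View pics/pr.png

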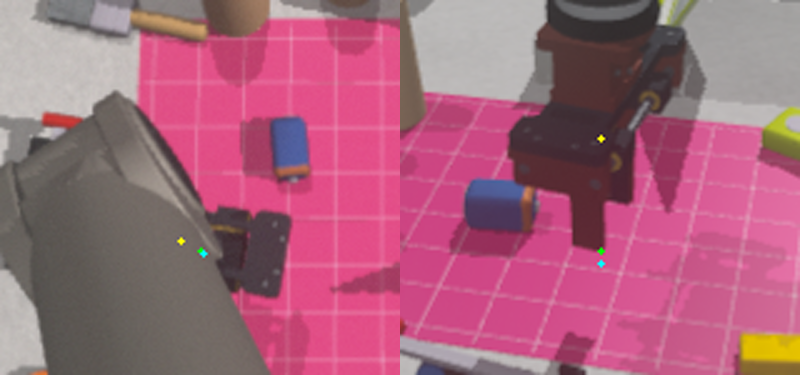

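The side view shows fingertips near (590,245) and (622,205). Their midpoint is about 15 px above the projected tip point, so the tool is either higher or further towards -y than reported. I'll touch the mat to separate the two.

```bash
python3 -m pendant '[[[0,0,-0.05,0,0,0],[0,0,-0.1,0,0,0],[0,0,-0.15,0,0,0],[0,0,-0.18,0,0,0],[0,0,-0.18,0,0,0]]]' && python3 -m pendant '[[[0,0,-0.01,0,0,0],[0,0,-0.02,0,0,0],[0,0,-0.03,0,0,0],[0,0,-0.03,0,0,0]]]' && python3 - <<'E'
from h import *
S=snap('side')
p=bot.get_state()['ee_pos']
for d in(0,-.03,-.04,-.05,-.06):
  for s in(-1,1): print(d,s,((proj(S,p+[0,d,-.011]+s*.033*np.array([.15,.988,0]))[0]-proj(S,p)[0])*2.5+[200,250]).round(0))
u=proj(S,p)[0].astype(int);x0=u[0]-80;y0=u[1]-100;print(x0,y0)
cv2.imwrite('pics/ps2.png',cv2.resize(S['image'][y0:y0+150,x0:x0+160],(800,750))[150:750,:,::-1])
E
```

```text
time_s: 9.45
ee_pos: [0.5104, 0.1534, 0.0136]
tcp_rot: [0.997, -0.076, -0.001, 0.0]
wrist_force: [-0.1, 0.7, -0.5]
opening: 0.0524
gripper_force: 0.0
time_s: 9.85
ee_pos: [0.5111, 0.1536, 0.0099]
tcp_rot: [0.997, -0.076, -0.0, 0.0]
wrist_force: [-0.4, -0.4, 1.1]
opening: 0.0527
gripper_force: 0.0
0 -1 [215. 235.]
0 1 [185. 289.]
-0.03 -1 [222. 212.]
-0.03 1 [193. 262.]
-0.04 -1 [224. 204.]
-0.04 1 [196. 254.]
-0.05 -1 [226. 197.]
-0.05 1 [198. 246.]
-0.06 -1 [229. 190.]
-0.06 1 [201. 238.]
209 185
```

```bash
for i in 1; do python3 -m pendant '[[[0,0,-0.03,0,0,0],[0,0,-0.03,0,0,0],[0,0,-0.03,0,0,0]]]' | egrep 'ee|wri'; python3 -m pendant '[[[0,0,-0.03,0,0,0],[0,0,-0.03,0,0,0],[0,0,-0.03,0,0,0]]]'| egrep 'ee|wri'; done
```

```text
ee_pos: [0.511, 0.1536, 0.0053]
wrist_force: [0.2, -0.5, 0.6]
ee_pos: [0.5109, 0.1536, 0.0008]
wrist_force: [0.9, 0.8, -0.1]
```

View pics/ps2.png

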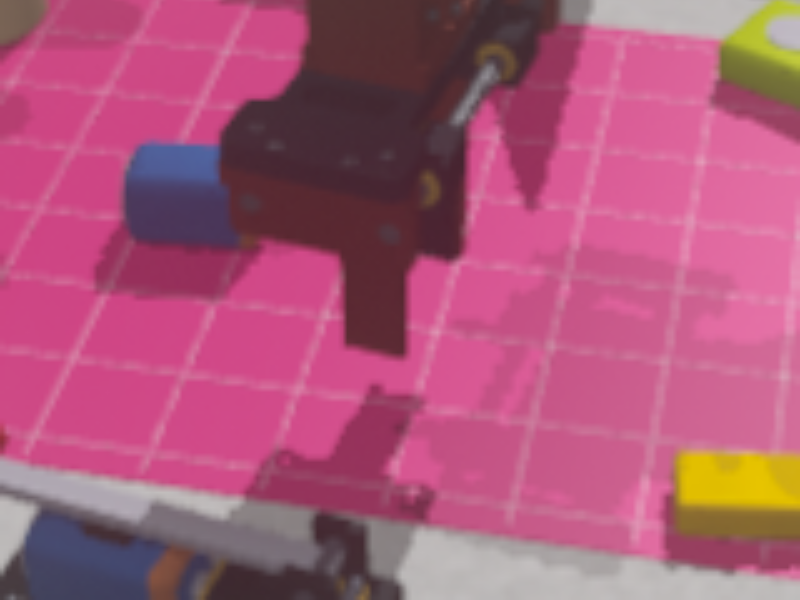

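The finger's shadow tip at (390,395) is separate from the fingertip at (375,350), so the tool really is tens of mm above the mat. I'll keep descending gently until it touches.

```bash
python3 -m pendant '[[[0,0,-0.03,0,0,0],[0,0,-0.06,0,0,0],[0,0,-0.06,0,0,0],[0,0,-0.06,0,0,0]]]' | egrep 'ee|wri'; python3 -m pendant '[[[0,0,-0.03,0,0,0],[0,0,-0.03,0,0,0],[0,0,-0.03,0,0,0]]]'| egrep 'ee|wri';python3 -m pendant '[[[0,0,-0.03,0,0,0],[0,0,-0.03,0,0,0],[0,0,-0.03,0,0,0]]]'| egrep 'ee|wri'
```

```text
ee_pos: [0.5109, 0.1536, -0.0083]
wrist_force: [0.7, -0.1, -0.1]
ee_pos: [0.511, 0.1536, -0.0127]
wrist_force: [-0.7, -0.4, 0.3]
ee_pos: [0.511, 0.1536, -0.0172]
wrist_force: [-0.0, -0.3, -0.1]
```

```bash
python3 -m pendant '[[[0,0,-0.02,0,0,0],[0,0,-0.02,0,0,0],[0,0,-0.02,0,0,0]]]' | egrep 'ee|wri'; python3 -m pendant '[[[0,0,-0.02,0,0,0],[0,0,-0.02,0,0,0],[0,0,-0.02,0,0,0]]]'| egrep 'ee|wri';python3 - <<'E'
from h import *
S=snap('side');T=snap('top');p=bot.get_state()['ee_pos']
cv2.imwrite('pics/ps3.png',np.hstack([cv2.resize(S['image'][200:340,205:365],(400,350)),cv2.resize(T['image'][160:300,130:290],(400,350))])[:,:,::-1])
E
```

```text
ee_pos: [0.511, 0.1536, -0.0201]
wrist_force: [1.1, 0.2, -0.5]
ee_pos: [0.511, 0.1536, -0.0232]
wrist_force: [0.4, 0.2, -0.9]
```

View pics/ps3.png

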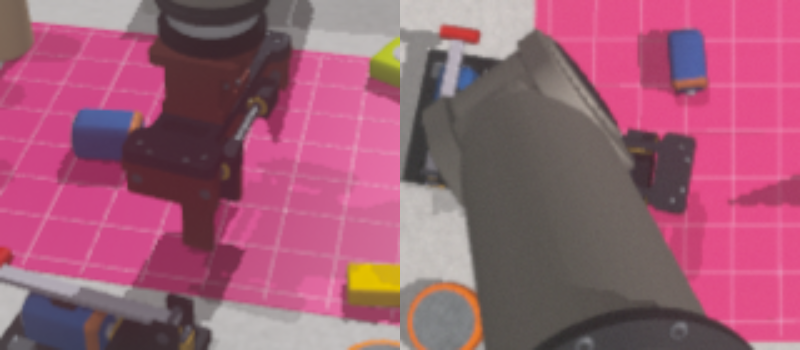

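```bash
python3 - <<'E'
from h import *
S=snap('side')
for z in(0,.005,.01): print(z,onz(S,285,299.2,z).round(4))
# vertical check: earlier tip pix for TCP z=.0419 -> (288.6-80+190/2.5, ...)
print(onz(S,284,285,.036).round(4))
E
python3 -m pendant '[[[0,0,-0.02,0,0,0],[0,0,-0.02,0,0,0],[0,0,-0.02,0,0,0]]]' | egrep 'ee|wri'; python3 -m pendant '[[[0,0,-0.02,0,0,0],[0,0,-0.02,0,0,0],[0,0,-0.02,0,0,0]]]'| egrep 'ee|wri'
```

```text
0 [0.5139 0.1814 0.    ]
0.005 [0.5127 0.1868 0.005 ]
0.01 [0.5115 0.1923 0.01  ]
[0.5149 0.1836 0.036 ]
ee_pos: [0.511, 0.1536, -0.0262]
wrist_force: [-0.5, 0.5, 0.2]
ee_pos: [0.5115, 0.1538, -0.0284]
wrist_force: [-1.8, -0.1, 7.8]
```

Contact comes at a TCP reading of -0.028, so the tips are about 39 mm higher than the reading implies, while x and y agree. I need to know whether that bias is along the tool or along world z, so I'll tilt in free space and measure.

```bash
python3 -m pendant '[[[0,0,0.1,0,0,0],[0,0,0.3,0,0,0],[0,0,0.5,0,0,0],[0,0,0.5,0,0,0],[0,0,0.5,0,0,0],[0,0,0.5,0,0,0]]]' && python3 - <<'E'
from h import *
S=snap('side');np.save('s_up.npy',S['image']);k=hsv(S);p=bot.get_state()['ee_pos'];print(p)
q=p+[0,0,.028]
u=proj(S,q+[.005,.033,0])[0];print('tip expected',u)
x,y=u.astype(int)
for v in range(y-20,y+14,2): print(v,k[v,x].tolist(),k[v,x-6].tolist())
E
python3 -m pendant '[[[0,0,0,0,0.04,0],[0,0,0,0,0.08,0],[0,0,0,0,0.12,0],[0,0,0,0,0.1667,0],[0,0,0,0,0.1667,0],[0,0,0,0,0.1667,0],[0,0,0,0,0.1667,0]]]' && python3 - <<'E'
from h import *
S=snap('side');np.save('s_tilt.npy',S['image']);p=bot.get_state()['ee_pos'];print(p)
# two hypotheses of near tip centre
a=np.array([-.5,0,-.866])
print('world bias',proj(S,p+[0,0,.039]+.011*a+[.005,.033,0]),'tool bias',proj(S,p-.028*a+[.005,.033,0]))
cv2.imwrite('pics/tilt.png',cv2.resize(S['image'][180:320,205:365],(640,560),interpolation=cv2.INTER_CUBIC)[:,:,::-1])
E
```

```text
time_s: 13.45
ee_pos: [0.5104, 0.1533, 0.0454]
tcp_rot: [0.997, -0.076, -0.001, 0.0]
wrist_force: [0.5, 0.3, -0.1]
opening: 0.0526
gripper_force: 0.0
[0.51022553 0.15324871 0.04506603]
tip expected [283.28818034 269.83862907]
249 [174, 138, 89] [174, 140, 95]
251 [174, 135, 89] [173, 130, 120]
253 [174, 139, 90] [170, 159, 135]
255 [174, 137, 91] [169, 163, 163]
257 [174, 140, 91] [168, 164, 163]
259 [174, 139, 92] [168, 165, 164]
261 [174, 139, 92] [168, 165, 164]
263 [174, 141, 92] [167, 149, 188]
265 [173, 143, 93] [167, 166, 187]
267 [174, 141, 94] [167, 158, 187]
269 [170, 159, 135] [168, 109, 215]
271 [166, 162, 211] [166, 150, 211]
273 [166, 161, 211] [166, 164, 210]
275 [166, 162, 211] [166, 164, 210]
277 [166, 161, 211] [166, 153, 211]
279 [167, 136, 207] [166, 151, 205]
281 [166, 160, 212] [166, 163, 211]
time_s: 14.2
ee_pos: [0.5102, 0.1541, 0.046]
tcp_rot: [0.963, -0.073, -0.258, 0.02]
wrist_force: [-0.0, -0.5, 0.1]
opening: 0.0526
gripper_force: 0.0
[0.51038328 0.15413037 0.0467038 ]
world bias [[286.1083371  269.13593331]] tool bias [[275.44672404 270.0771088 ]]
```

View pics/tilt.png

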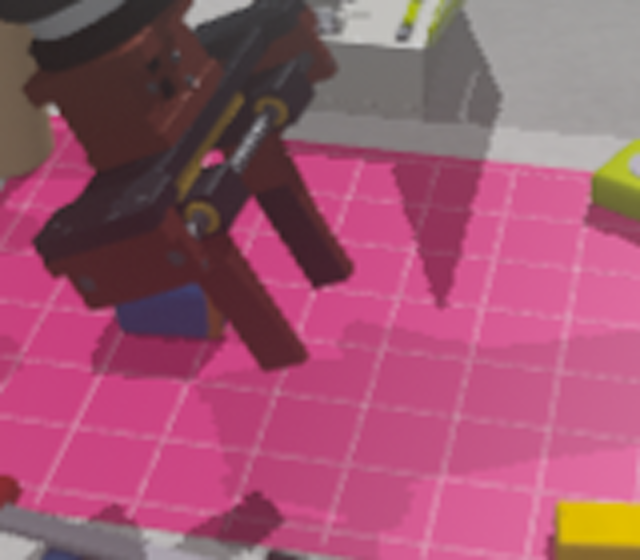

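The near tip at crop (285,360) matches the tool-axis bias: the tool is 39 mm shorter than reported. From now on tips = reported - 28 mm and grasp point = reported - 47 mm along the tool axis. Back to the handle.

```bash
python3 -m pendant '[[[0,0,0.2,0,-0.04,0],[0,0,0.4,0,-0.08,0],[0,0,0.63,0,-0.12,0],[0,0,0.63,0,-0.1667,0],[0,0,0.63,0,-0.1667,0],[0,0,0.63,0,-0.1667,0]]]' 1 >/dev/null; python3 -m pendant '[[[0.3,0.3,0,0,0,0],[0.6,0.6,0,0,0,0],[0.82,0.88,0,0,0,0],[0.82,0.88,0,0,0,0],[0.82,0.88,0,0,0,0],[0.82,0.88,0,0,0,0],[0.82,0.88,0,0,0,0]]]'
```

```text
time_s: 15.55
ee_pos: [0.6341, 0.284, 0.14]
tcp_rot: [0.997, -0.077, -0.0, 0.001]
wrist_force: [-0.4, -0.1, -0.2]
opening: 0.0877
gripper_force: 0.0
```

```bash
python3 -m pendant '[[[0,0.013,-0.3,0,0,0],[0,0.013,-0.5,0,0,0],[0,0.013,-0.7,0,0,0],[0,0.013,-0.867,0,0,0],[0,0.013,-0.867,0,0,0],[0,0.013,-0.867,0,0,0]]]' && python3 -m pendant '[[[0,0,0,0,0,0],[0,0,0,0,0,0],[0,0,0,0,0,0],[0,0,0,0,0,0],[0,0,0,0,0,0],[0,0,0,0,0,0],[0,0,0,0,0,0],[0,0,0,0,0,0],[0,0,0,0,0,0]]]' -1
```

```text
time_s: 16.15
ee_pos: [0.6342, 0.2865, 0.0111]
tcp_rot: [0.997, -0.077, -0.0, 0.0]
wrist_force: [0.1, 0.5, 0.9]
opening: 0.0878
gripper_force: 0.0
time_s: 17.05
ee_pos: [0.6341, 0.2879, 0.0104]
tcp_rot: [0.997, -0.076, 0.0, -0.0]
wrist_force: [0.3, 1.0, -0.4]
opening: 0.0357
gripper_force: 30.0
```

Now it grips the 36 mm bar (opening 35.7 mm, 30 N). Next I'll follow the arc.

```bash
python3 -m pendant '[[[-0.01,0.002,0.131,0,0,0],[-0.039,0.006,0.258,0,0,0],[-0.086,0.013,0.38,0,0,0],[-0.151,0.023,0.493,0,0,0],[-0.231,0.036,0.595,0,0,0],[-0.326,0.05,0.684,0,0,0],[-0.433,0.067,0.757,0,0,0],[-0.55,0.085,0.814,0,0,0],[-0.674,0.104,0.852,0,0,0],[-0.802,0.123,0.871,0,0,0],[-0.802,0.123,0.871,0,0,0],[-0.802,0.123,0.871,0,0,0]]]' && python3 -m pendant '[[[-0.13,0.02,0,0,0,0],[-0.26,0.04,-0.02,0,0,0],[-0.34,0.052,-0.045,0,0,0],[-0.34,0.052,-0.045,0,0,0],[-0.34,0.052,-0.045,0,0,0]]]'
```

```text
time_s: 18.25
ee_pos: [0.5163, 0.3072, 0.1471]
tcp_rot: [0.997, -0.076, 0.004, -0.002]
wrist_force: [0.4, -2.0, 18.8]
opening: 0.0331
gripper_force: 30.0
time_s: 18.75
ee_pos: [0.4622, 0.3132, 0.1348]
tcp_rot: [0.997, -0.076, -0.0, 0.001]
wrist_force: [-2.4, -0.2, 1.6]
opening: 0.0008
gripper_force: 1.1
```

```bash
python3 -m pendant '[[[0,0,0.3,0,0,0],[0,0,0.6,0,0,0],[0,0,0.8,0,0,0],[0,0,0.8,0,0,0]]]' 1; python3 - <<'E'
from h import *
T=snap('top');S=snap('side')
for c in(T,S):
    for b in blobs(red(hsv(c)),None,15): print(b[:3])
h=np.array([.504,.3055,.054])
for a in(0,1,1.5,1.8,2.0):
    q=h+.131*np.array([.988*np.cos(a),-.152*np.cos(a),np.sin(a)]);print(a,proj(T,q),proj(S,q))
E
```

```text
time_s: 19.15
ee_pos: [0.4656, 0.3153, 0.2591]
tcp_rot: [0.997, -0.077, 0.003, -0.003]
wrist_force: [0.7, 0.3, 0.2]
opening: 0.0296
gripper_force: 0.0
([122.93, 250.15], 27, [120, 248, 6, 6])
([307.09, 276.96], 179, [300, 267, 15, 21])
0 [[154.00188279 173.30937251]] [[201.81488713 306.1723575 ]]
1 [[132.44739404 190.48671505]] [[229.19686139 261.2514108 ]]
1.5 [[122.8076884  219.21306129]] [[266.30125255 258.97293057]]
1.8 [[119.59946067 238.90959701]] [[291.67121797 266.49242982]]
2.0 [[118.85899645 251.49018241]] [[308.12036503 275.00228904]]
```

```bash
cat >> h.py <<'E'
def cellmask(h): return ((h[...,0]<18)|((h[...,0]>98)&(h[...,0]<160)))&(h[...,1]>60)&(h[...,2]>70)
def meas(c,roi,z):
    m=blobs(cellmask(hsv(c)),roi,30); bl=max(m,key=lambda b:b[1])
    r=cv2.minAreaRect(np.argwhere(bl[3])[:,::-1].astype(np.float32))
    return onz(c,*r[0],z).round(4),r,bl[2]
E
python3 - <<'E'
from h import *
T=snap('top');S=snap('side')
print('a',meas(T,(140,178,180,222),.029))
print('b',meas(T,(225,270,160,210),.017))
print(proj(T,[.577,.295,.029]), proj(T,[.6217,.0777,.017]))
E
```

```text
a (array([0.5791, 0.2965, 0.029 ]), ((151.57691955566406, 198.11538696289062), (16.865985870361328, 24.318397521972656), 11.309932708740234), [142, 186, 20, 26])
b (array([0.6161, 0.0773, 0.017 ]), ((244.58609008789062, 183.44671630859375), (23.810897827148438, 14.304647445678711), 84.80557250976562), [237, 172, 16, 24])
[[152.17207331 198.97587111]] [[244.45727516 181.13599085]]
```

```bash
python3 -m pendant '[[[0.3,-0.1,0,0,0,0],[0.6,-0.13,0,0,0,0],[0.75,-0.13,0,0,0,0],[0.75,-0.13,0,0,0,0],[0.75,-0.13,0,0,0,0]]]' 0.3 && python3 -m pendant '[[[0,0,-0.3,0,0,0],[0,0,-0.6,0,0,0],[0,0,-0.9,0,0,0],[0,0,-1,0,0,0],[0,0,-1,0,0,0],[0,0,-1,0,0,0],[0,0,-1,0,0,0]]]'
```

```text
time_s: 19.85
ee_pos: [0.5744, 0.2941, 0.2523]
tcp_rot: [0.997, -0.076, -0.002, 0.001]
wrist_force: [-0.4, 0.1, -0.1]
opening: 0.0574
gripper_force: 0.0
time_s: 20.55
ee_pos: [0.5767, 0.2956, 0.1071]
tcp_rot: [0.997, -0.076, 0.002, -0.001]
wrist_force: [-0.5, 0.1, 1.0]
opening: 0.0573
gripper_force: 0.0
```

```bash
python3 -m pendant '[[[0.01,0,-0.3,0,0,0],[0.01,0,-0.6,0,0,0],[0.01,0,-0.7,0,0,0],[0.01,0,-0.75,0,0,0],[0.01,0,-0.8,0,0,0],[0.01,0,-0.8,0,0,0],[0.01,0,-0.8,0,0,0]]]' && python3 -m pendant '[[[0,0,0,0,0,0],[0,0,0,0,0,0],[0,0,0,0,0,0],[0,0,0,0,0,0],[0,0,0,0,0,0],[0,0,0,0,0,0]]]' -1 && python3 -m pendant '[[[0,0,0.2,0,0,0],[0,0,0.4,0,0,0],[0,0,0.7,0,0,0],[0,0,1,0,0,0],[0,0,1,0,0,0]]]'
```

```text
time_s: 21.25
ee_pos: [0.5779, 0.2951, -0.0141]
tcp_rot: [0.997, -0.076, 0.001, -0.001]
wrist_force: [-0.2, 0.1, 0.4]
opening: 0.0573
gripper_force: 0.0
time_s: 21.85
ee_pos: [0.5773, 0.2953, -0.0151]
tcp_rot: [0.997, -0.076, 0.001, -0.001]
wrist_force: [0.9, 1.8, 4.0]
opening: 0.0338
gripper_force: 30.0
time_s: 22.35
ee_pos: [0.5801, 0.296, 0.1407]
tcp_rot: [0.997, -0.076, 0.004, -0.003]
wrist_force: [0.3, 0.3, -0.6]
opening: 0.0338
gripper_force: 30.0
```

```bash
python3 -m pendant '[[[0,-0.33,0,0,0,0.02],[0,-0.66,0,0,0,0.048],[-0.07,-1,0,0,0,0.048],[-0.07,-1,0,0,0,0.048]]]' >/dev/null; python3 -m pendant '[[[0,-0.33,0,0,0,0],[0,-0.66,0,0,0,0],[0,-1,0,0,0,0],[0,-1,0,0,0,0]]]' >/dev/null;  python3 -m pendant '[[[0,-0.33,0,0,0,0],[0,-0.66,0,0,0,0],[0,-1,0,0,0,0],[0,-1,0,0,0,0]]]' >/dev/null; python3 -m pendant '[[[0,-0.1,-0.1,0,0,0],[0,-0.2,-0.27,0,0,0],[0,-0.31,-0.27,0,0,0],[0,-0.31,-0.27,0,0,0],[0,-0.31,-0.27,0,0,0],[0,-0.31,-0.27,0,0,0]]]'; python3 - <<'E'
from h import *
S=snap('side');T=snap('top');st=bot.get_state();p=st['ee_pos'];print(p,st['tcp_rot'])
def ony(c,u,v,y):
    o,d=ray(c,u,v);return o+d*(y-o[1])/d[1]
u=proj(S,p+[0,0,.044])[0];print(u)
m=blobs(cellmask(hsv(S)),(int(u[0])-30,int(u[0])+30,int(u[1])-25,int(u[1])+25),10)
for b in m: 
    x,y,w,h=b[2];print(b[:3],[ony(S,a,bb,p[1]+.017).round(4).tolist() for a,bb in((x-.5,y+h/2),(x+w-.5,y+h/2),(x+w/2,y-.5),(x+w/2,y+h-.5))])
for b in blobs(lime(hsv(S)),(290,345,150,215),4): print('lime',b[:3])
cv2.imwrite('pics/hov.png',np.hstack([cv2.resize(S['image'][120:220,260:360],(400,400)),cv2.resize(T['image'][130:230,330:430],(400,400))])[:,:,::-1])
E
```

```text
time_s: 24.15
ee_pos: [0.5672, -0.2009, 0.0947]
tcp_rot: [1.0, 0.0, 0.001, -0.0]
wrist_force: [0.6, 0.5, -1.0]
opening: 0.0341
gripper_force: 30.0
[ 0.56703915 -0.20104202  0.09463792] [ 9.99999767e-01  3.55062532e-06  6.81582855e-04 -4.18035474e-05]
[296.33230772 147.40419565]
([286.23, 124.69], 13, [282, 123, 9, 5]) [[0.5991, -0.184, 0.1986], [0.5777, -0.184, 0.2001], [0.5871, -0.184, 0.2068], [0.5872, -0.184, 0.1945]]
([297.05, 126.78], 55, [289, 122, 17, 11]) [[0.5824, -0.184, 0.1948], [0.5423, -0.184, 0.1976], [0.5612, -0.184, 0.2109], [0.5611, -0.184, 0.184]]
([286.75, 147.28], 80, [284, 140, 6, 15]) [[0.595, -0.184, 0.1434], [0.5803, -0.184, 0.1446], [0.5863, -0.184, 0.1646], [0.5866, -0.184, 0.1259]]
([301.58, 147.36], 33, [301, 140, 3, 16]) [[0.5537, -0.184, 0.1454], [0.5465, -0.184, 0.146], [0.5491, -0.184, 0.1674], [0.5487, -0.184, 0.1264]]
([305.05, 147.77], 39, [304, 141, 4, 16]) [[0.5464, -0.184, 0.1435], [0.5369, -0.184, 0.1442], [0.5407, -0.184, 0.1655], [0.5402, -0.184, 0.1246]]
lime ([315.64, 160.91], 11, [314, 159, 4, 5])
lime ([311.78, 171.22], 9, [311, 169, 3, 5])
lime ([307.38, 182.69], 13, [306, 180, 4, 6])
```

View pics/hov.png

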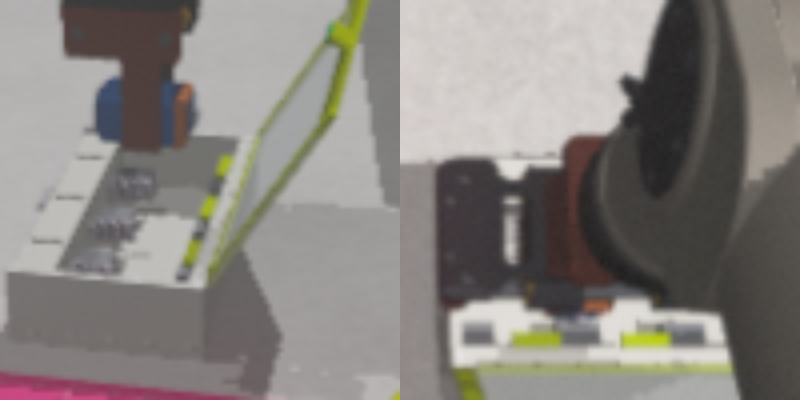

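The hover picture shows the cell held level above bay2, its blue side spanning side-crop x 97–195. The measured body runs x 0.537–0.595, centre 0.566, against the reported 0.567. Now I'll tilt it button-up.

```bash
python3 -m pendant '[[[-0.04,0,0,0,0.04,0],[-0.09,0,0,0,0.08,0],[-0.14,0,-0.05,0,0.12,0],[-0.193,0,-0.1,0,0.1667,0],[-0.193,0,-0.1,0,0.1667,0],[-0.193,0,-0.1,0,0.1667,0],[-0.193,0,-0.1,0,0.1667,0]]]'; python3 - <<'E'
from h import *
S=snap('side');st=bot.get_state();print(st['ee_pos'],st['tcp_rot'])
def ony(c,u,v,y):
    o,d=ray(c,u,v);return o+d*(y-o[1])/d[1]
for b in blobs(lime(hsv(S)),(300,320,150,190),6): print('lime',b[:2],onz(S,*b[0],.0475).round(4))
for p in([.541,-.1865,.0485],[.541,-.2145,.0485],[.533,-.1865,.0485]): print(proj(S,p))
E
```

```text
time_s: 24.95
ee_pos: [0.5379, -0.2025, 0.0804]
tcp_rot: [0.966, -0.001, -0.257, 0.001]
wrist_force: [-0.5, 0.6, -1.4]
opening: 0.0338
gripper_force: 30.0
[ 0.53780247 -0.20277215  0.08093266] [ 9.66532420e-01 -1.22599782e-03 -2.56540600e-01  7.05931904e-04]
lime ([315.64, 160.91], 11) [ 0.5376 -0.3267  0.0475]
lime ([311.75, 171.0], 8) [ 0.538  -0.2637  0.0475]
lime ([307.38, 182.69], 13) [ 0.538  -0.197   0.0475]
[[305.45331616 184.15920071]]
[[307.38763019 179.05559782]]
[[308.64237437 184.44941879]]
```

```bash
python3 -m pendant '[[[0,0.013,-0.1,0,0,0],[0.02,0.013,-0.2,0,0,0],[0.04,0.013,-0.3,0,0,0],[0.04,0.013,-0.38,0,0,0],[0.04,0.013,-0.444,0,0,0],[0.04,0.013,-0.444,0,0,0],[0.04,0.013,-0.444,0,0,0]]]'
```

```text
time_s: 25.7
ee_pos: [0.544, -0.1999, 0.0116]
tcp_rot: [0.966, -0.001, -0.258, 0.0]
wrist_force: [1.1, -0.1, -0.2]
opening: 0.034
gripper_force: 30.0
```

```bash
python3 -m pendant '[[[0.02,0,0,0,0,0],[0.04,0,0,0,0,0],[0.06,0,0,0,0,0],[0.08,0,0,0,0,0],[0.08,0,0,0,0,0],[0.08,0,0,0,0,0]]]'
```

```text
time_s: 26.3
ee_pos: [0.5545, -0.2003, 0.0121]
tcp_rot: [0.966, -0.001, -0.26, 0.0]
wrist_force: [-3.8, 0.1, -0.9]
opening: 0.0339
gripper_force: 30.0
```

```bash
python3 -m pendant '[[[0.01,0,0,0,0,0],[0.02,0,-0.03,0,-0.02,0],[0.043,0,-0.071,0,-0.0417,0],[0.043,0,-0.071,0,-0.0417,0]]]' |egrep 'ee|rot|wri' ; python3 -m pendant '[[[0.017,0,-0.032,0,-0.021,0],[0.034,0,-0.065,0,-0.0417,0],[0.034,0,-0.065,0,-0.0417,0],[0.034,0,-0.065,0,-0.0417,0]]]'
```

```text
ee_pos: [0.5599, -0.2007, 0.0031]
tcp_rot: [0.981, -0.001, -0.195, 0.0]
wrist_force: [-6.4, 0.6, 4.9]
time_s: 27.1
ee_pos: [0.5648, -0.201, -0.0071]
tcp_rot: [0.991, -0.001, -0.132, 0.0]
wrist_force: [-7.8, -0.3, 6.1]
opening: 0.0339
gripper_force: 30.0
```

```bash
python3 -m pendant '[[[0.016,0,-0.018,0,-0.021,0],[0.031,0,-0.037,0,-0.0417,0],[0.031,0,-0.037,0,-0.0417,0]]]' |egrep 'ee|rot|wri' ; python3 -m pendant '[[[0.016,0,-0.015,0,-0.021,0],[0.032,0,-0.03,0,-0.0417,0],[0.032,0,-0.03,0,-0.0417,0],[0.032,0,-0.03,0,-0.0417,0]]]'; python3 - <<'E'
from h import *
S=snap('side')
def ony(c,u,v,y):
    o,d=ray(c,u,v);return o+d*(y-o[1])/d[1]
for b in blobs(copper(hsv(S)),(280,330,150,210),5)+blobs(blue(hsv(S)),(270,330,150,210),5): print(b[:3],ony(S,*b[0],-.184).round(4))
cv2.imwrite('pics/x.png',S['image'][:,:,::-1])
E
```

```text
ee_pos: [0.5684, -0.2011, -0.0132]
tcp_rot: [0.998, -0.001, -0.066, 0.0]
wrist_force: [-8.0, -0.6, 3.1]
time_s: 27.8
ee_pos: [0.5726, -0.201, -0.0174]
tcp_rot: [1.0, -0.001, -0.003, 0.0]
wrist_force: [-14.0, 1.4, 13.6]
opening: 0.0341
gripper_force: 30.0
([302.56, 183.94], 18, [301, 181, 4, 8]) [ 0.5478 -0.184   0.0497]
([285.11, 184.44], 18, [284, 181, 3, 7]) [ 0.5921 -0.184   0.0438]
```

```bash
python3 -m pendant '[[[-0.01,0,0.005,0,0,0],[-0.03,0,0.005,0,0,0],[-0.05,0,0.005,0,0,0],[-0.073,0,0.005,0,0,0],[-0.073,0,0.005,0,0,0],[-0.073,0,0.005,0,0,0]]]'
```

```text
time_s: 28.45
ee_pos: [0.5703, -0.2009, -0.0168]
tcp_rot: [1.0, -0.0, 0.005, 0.001]
wrist_force: [7.4, -3.2, -11.2]
opening: 0.0337
gripper_force: 30.0
```

```bash
python3 - <<'E'
from h import *
S=snap('side');T=snap('top')
cv2.imwrite('pics/blk.png',np.hstack([cv2.resize(S['image'][155:215,270:330],(400,400),interpolation=cv2.INTER_CUBIC),cv2.resize(T['image'][160:220,340:400],(400,400),interpolation=cv2.INTER_CUBIC)])[:,:,::-1])
E
```

```text
(no output)
```

View pics/blk.png

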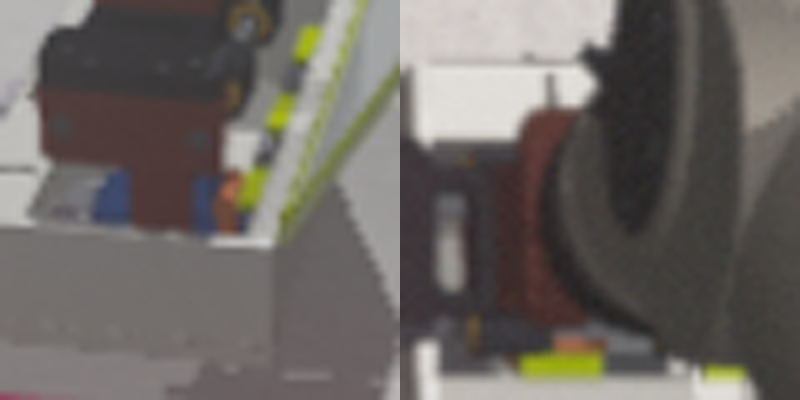

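The picture shows the cell lying in bay2 with its copper end butting against the lip edge, at crop (230,190) side and (575,345) top. It has probably pitched slightly in the grip. I'll back off, roll the button end down a little more, then let it forward.

```bash
python3 -m pendant '[[[0.04,0,0,0,0,0],[0.073,0,0,0,0,0],[0.085,0,0,0,-0.014,0],[0.099,0,0,0,-0.028,0],[0.099,0,-0.004,0,-0.028,0],[0.099,0,-0.004,0,-0.028,0]]]' |egrep 'ee|rot|wri'; python3 -m pendant '[[[-0.02,0,0,0,0,0],[-0.04,0,0,0,0,0],[-0.06,0,0,0,0,0],[-0.073,0,0,0,0,0],[-0.073,0,0,0,0,0]]]'
```

```text
ee_pos: [0.5772, -0.2001, -0.0191]
tcp_rot: [0.999, -0.001, 0.041, -0.0]
wrist_force: [-5.7, -0.4, -1.6]
time_s: 29.65
ee_pos: [0.572, -0.1999, -0.0185]
tcp_rot: [0.999, -0.0, 0.047, -0.0]
wrist_force: [6.7, -2.3, -20.5]
opening: 0.0337
gripper_force: 30.0
```

```bash
python3 -m pendant '[[[0,0,0,0,0,0],[0,0,0,0,0,0],[0,0,0,0,0,0],[0,0,0,0,0,0]]]' 0.05; python3 - <<'E'
from h import *
S=snap('side')
def ony(c,u,v,y):
    o,d=ray(c,u,v);return o+d*(y-o[1])/d[1]
for b in blobs(copper(hsv(S)),(280,330,150,210),4)+blobs(blue(hsv(S)),(270,330,150,210),5): print(b[:3],ony(S,*b[0],-.184).round(4))
E
```

```text
time_s: 30.05
ee_pos: [0.5699, -0.2002, -0.0174]
tcp_rot: [0.999, -0.001, 0.045, 0.0]
wrist_force: [-0.2, 0.3, 0.1]
opening: 0.0458
gripper_force: 0.0
([304.43, 187.71], 7, [304, 186, 2, 4]) [ 0.543  -0.184   0.0396]
([288.23, 184.35], 26, [286, 181, 5, 7]) [ 0.5841 -0.184   0.0449]
```

```bash
python3 -m pendant '[[[0,0,0.1,0,0,0],[0,0,0.2,0,0.014,0],[0,0,0.5,0,0.028,0],[0,0,0.8,0,0.028,0],[0,0,1,0,0.028,0],[0,0,1,0,0.028,0]]]' >/dev/null; python3 -m pendant '[[[0,0.3,0,0,0,0],[0,0.6,0,0,0,0],[0,1,0,0,0,0],[0,1,0,0,0,0],[0,1,0,0,0,0]]]' 0.3; python3 - <<'E'
from h import *
T=snap('top');S=snap('side');k=hsv(T)
for b in blobs(copper(k)|blue(k),(345,395,170,225),4)+blobs(lime(k),(345,395,205,219),4): print(b[:3],onz(T,*b[0],.042).round(4))
for b in blobs(copper(hsv(S))|blue(hsv(S)),(270,330,150,210),4): print('S',b[:3])
# expected top-face corners for seated cell
for x in(.594,.536):
  for y in(-.2005-.010,-.2005+.010): print(x,y,proj(T,[x,y,.042])[0].round(1),proj(S,[x,y,.042])[0].round(1))
np.save('T1.npy',T['image']);np.save('S1.npy',S['image'])
for v in range(192,218): print(v,k[v,362].tolist(),end=' ')
E
```

```text
time_s: 31.2
ee_pos: [0.569, -0.0475, 0.1321]
tcp_rot: [1.0, 0.002, 0.0, -0.0]
wrist_force: [-0.2, -1.2, -0.2]
opening: 0.057
gripper_force: 0.0
([393.14, 214.29], 7, [392, 213, 3, 3]) [ 0.5387 -0.2702  0.042 ]
S ([295.44, 184.47], 118, [286, 181, 20, 9])
0.594 -0.21050000000000002 [367.1 190.8] [286.6 180.2]
0.594 -0.1905 [358.7 190.8] [284.9 183.8]
0.536 -0.21050000000000002 [367.9 215.5] [309.  182.2]
0.536 -0.1905 [359.4 215.5] [307.7 185.9]
192 [16, 27, 142] 193 [18, 27, 144] 194 [14, 27, 144] 195 [16, 27, 143] 196 [15, 29, 143] 197 [15, 32, 144] 198 [17, 29, 142] 199 [14, 30, 143] 200 [12, 27, 143] 201 [15, 29, 143] 202 [13, 29, 141] 203 [14, 31, 142] 204 [20, 27, 141] 205 [14, 27, 141] 206 [18, 28, 139] 207 [17, 29, 140] 208 [18, 24, 140] 209 [15, 26, 139] 210 [17, 26, 138] 211 [20, 23, 136] 212 [17, 26, 138] 213 [16, 24, 136] 214 [18, 25, 135] 215 [17, 26, 137] 216 [14, 25, 135] 217 [18, 24, 136]
```

```bash
python3 -m pendant '[[[0.15,0.3,0,0,0,0],[0.31,0.6,0,0,0,0.02],[0.31,0.83,0,0,0,0.029],[0.31,0.83,0,0,0,0.029],[0.31,0.83,0,0,0,0.029]]]' 0.3; python3 - <<'E'
from h import *
T=snap('top');S=snap('side');k=hsv(T)
for b in blobs(copper(k)|blue(k),(345,395,170,225),4)+blobs(lime(k),(345,395,205,219),4): print(b[:3],onz(T,*b[0],.042).round(4))
for c,r in((T,(220,270,150,215)),(S,(220,290,230,280))):
  for b in blobs(cellmask(hsv(c)),r,20): print('b',b[:3])
print(proj(S,[.616,.0773,.017]))
cv2.imwrite('pics/seat.png',np.hstack([cv2.resize(S['image'][155:215,270:330],(400,400),interpolation=cv2.INTER_CUBIC),cv2.resize(T['image'][160:220,340:400],(400,400),interpolation=cv2.INTER_CUBIC)])[:,:,::-1])
E
```

```text
time_s: 31.8
ee_pos: [0.6159, 0.0725, 0.1315]
tcp_rot: [0.999, 0.044, -0.0, 0.001]
wrist_force: [1.1, -1.1, 0.1]
opening: 0.0571
gripper_force: 0.0
([362.57, 201.1], 257, [356, 192, 14, 19]) [ 0.5698 -0.1989  0.042 ]
([363.52, 214.09], 33, [358, 213, 12, 3]) [ 0.5393 -0.2003  0.042 ]
([390.21, 214.42], 19, [386, 213, 9, 3]) [ 0.5384 -0.2633  0.042 ]
b ([247.02, 253.06], 506, [234, 243, 29, 21])
[[247.42433875 252.90125326]]
```

```bash
python3 - <<'E'
import cv2,numpy as np
im=cv2.cvtColor(cv2.imread('pics/seat.png'),cv2.COLOR_BGR2HSV)
for r in list(range(186,218)): 
    y=int((r-160+.5)*400/60); x=int((363-340+.5)*400/60)+400; print(r,im[y,x].tolist(),end=' ')
print()
for r in range(178,194):
    print(r,[im[int((r-155+.5)*400/60),int((c-270+.5)*400/60)].tolist() for c in (290,296,302,305,308)])
E
```

```text
186 [144, 8, 157] 187 [150, 10, 149] 188 [150, 10, 161] 189 [160, 11, 141] 190 [130, 14, 159] 191 [116, 50, 139] 192 [110, 127, 142] 193 [109, 149, 154] 194 [109, 156, 159] 195 [108, 151, 160] 196 [109, 151, 160] 197 [109, 153, 160] 198 [108, 155, 160] 199 [108, 156, 160] 200 [109, 153, 162] 201 [108, 157, 159] 202 [108, 155, 160] 203 [109, 157, 162] 204 [108, 154, 164] 205 [108, 156, 165] 206 [108, 154, 167] 207 [108, 159, 165] 208 [108, 158, 165] 209 [108, 152, 166] 210 [109, 145, 164] 211 [131, 55, 140] 212 [19, 128, 174] 213 [28, 184, 188] 214 [33, 213, 207] 215 [34, 190, 207] 216 [33, 109, 203] 217 [29, 30, 211] 
178 [[158, 12, 88], [24, 7, 192], [18, 7, 193], [30, 5, 192], [0, 4, 124]]
179 [[165, 10, 99], [23, 5, 192], [23, 5, 192], [24, 7, 193], [32, 58, 119]]
180 [[116, 40, 135], [108, 7, 182], [15, 5, 192], [24, 7, 193], [33, 176, 164]]
181 [[109, 134, 150], [107, 67, 167], [120, 4, 182], [0, 1, 182], [33, 209, 181]]
182 [[109, 135, 149], [109, 136, 152], [108, 141, 154], [133, 38, 141], [33, 214, 181]]
183 [[109, 133, 146], [109, 137, 151], [109, 137, 154], [12, 61, 147], [32, 204, 180]]
184 [[109, 131, 142], [109, 135, 149], [109, 135, 153], [19, 121, 165], [33, 162, 176]]
185 [[110, 119, 126], [110, 127, 139], [109, 134, 148], [17, 139, 173], [34, 79, 164]]
186 [[113, 103, 109], [112, 106, 115], [110, 122, 127], [15, 136, 148], [30, 15, 151]]
187 [[114, 93, 101], [113, 98, 104], [113, 103, 109], [9, 113, 117], [0, 2, 158]]
188 [[113, 58, 110], [113, 84, 97], [114, 92, 100], [8, 107, 110], [0, 1, 177]]
189 [[108, 17, 148], [124, 13, 134], [113, 69, 104], [7, 97, 108], [30, 5, 193]]
190 [[18, 8, 157], [15, 3, 173], [112, 20, 140], [9, 25, 145], [23, 5, 197]]
191 [[0, 9, 115], [8, 9, 120], [18, 7, 172], [15, 3, 187], [0, 3, 192]]
192 [[6, 11, 116], [0, 9, 116], [6, 11, 113], [6, 11, 112], [8, 8, 125]]
193 [[0, 9, 116], [0, 9, 116], [8, 9, 116], [6, 11, 116], [0, 9, 116]]
```

Cell_a is seated in bay2: flat end at row 191, copper running straight under the lime lip at row 213, centre x about 0.565. Cell_b hasn't moved, so I'll pick it up.

```bash
python3 -m pendant '[[[0.005,0,-0.3,0,0,0],[0.005,0,-0.55,0,0,0],[0.005,0,-0.7,0,0,0],[0.005,0,-0.7,0,0,0],[0.005,0,-0.7,0,0,0],[0.005,0,-0.7,0,0,0]]]' 0.4
```

```text
time_s: 32.5
ee_pos: [0.618, 0.0736, 0.0287]
tcp_rot: [0.999, 0.044, 0.002, 0.0]
wrist_force: [-0.2, -0.7, -0.1]
opening: 0.0614
gripper_force: 0.0
```

```bash
python3 -m pendant '[[[0,0.023,-0.12,0,0,0],[0,0.023,-0.24,0,0,0],[0,0.023,-0.355,0,0,0],[0,0.023,-0.355,0,0,0],[0,0.023,-0.355,0,0,0]]]' && python3 -m pendant '[[[0,0,0,0,0,0],[0,0,0,0,0,0],[0,0,0,0,0,0],[0,0,0,0,0,0],[0,0,0,0,0,0],[0,0,0,0,0,0]]]' -1 && python3 -m pendant '[[[0,0,0.2,0,0,0],[0,0,0.4,0,0,0],[0,0,0.7,0,0,0],[0,0,1,0,0,0],[0,0,1,0,0,0]]]'
```

```text
time_s: 33.0
ee_pos: [0.6169, 0.0777, -0.0258]
tcp_rot: [0.999, 0.045, 0.0, 0.0]
wrist_force: [0.2, 0.2, 0.1]
opening: 0.0617
gripper_force: 0.0
time_s: 33.6
ee_pos: [0.6168, 0.0778, -0.026]
tcp_rot: [0.999, 0.045, 0.0, 0.0]
wrist_force: [-1.1, -1.0, 3.6]
opening: 0.0338
gripper_force: 30.0
time_s: 34.1
ee_pos: [0.6207, 0.0789, 0.13]
tcp_rot: [0.999, 0.045, 0.006, -0.001]
wrist_force: [1.0, -0.1, -1.0]
opening: 0.0342
gripper_force: 30.0
```

```bash
python3 -m pendant '[[[-0.1,-0.33,0,0,0,-0.0287],[-0.2,-0.66,0,0,0,-0.0287],[-0.34,-1,0,0,0,-0.0287],[-0.34,-1,0,0,0,-0.0287]]]' >/dev/null; python3 -m pendant '[[[0,-0.33,0,0,0,0],[0,-0.66,0,0,0,0],[0,-1,0,0,0,0],[0,-1,0,0,0,0]]]' >/dev/null; python3 -m pendant '[[[0,-0.3,0,0,0,0],[0,-0.5,-0.1,0,0,0],[0,-0.71,-0.22,0,0,0],[0,-0.71,-0.22,0,0,0],[0,-0.71,-0.22,0,0,0],[0,-0.71,-0.22,0,0,0]]]'; python3 - <<'E'
from h import *
S=snap('side');st=bot.get_state();p=st['ee_pos'];print(p,st['tcp_rot'])
def ony(c,u,v,y):
    o,d=ray(c,u,v);return o+d*(y-o[1])/d[1]
u=proj(S,p+[0,0,.0435])[0];print(u)
for b in blobs(cellmask(hsv(S)),(int(u[0])-30,int(u[0])+30,int(u[1])-15,int(u[1])+20),10):
    x,y,w,h=b[2];print(b[:3],[ony(S,a,bb,p[1]+.017).round(4).tolist() for a,bb in((x-.5,y+h/2),(x+w-.5,y+h/2),(x+w/2,y-.5),(x+w/2,y+h-.5))])
E
```

```text
time_s: 35.5
ee_pos: [0.5661, -0.3267, 0.0904]
tcp_rot: [1.0, 0.001, 0.0, -0.001]
wrist_force: [-0.1, 1.0, -1.4]
opening: 0.0337
gripper_force: 30.0
[ 0.5663979  -0.32666367  0.09086454] [ 9.99999389e-01  9.11376059e-04  4.55047377e-04 -4.28201790e-04]
[305.62878359 130.15557008]
([297.9, 130.0], 51, [296, 124, 6, 13]) [[0.5903, -0.3097, 0.1383], [0.5744, -0.3097, 0.1394], [0.5811, -0.3097, 0.1582], [0.5809, -0.3097, 0.1222]]
([312.76, 130.42], 78, [310, 124, 8, 15]) [[0.5532, -0.3097, 0.1381], [0.5322, -0.3097, 0.1397], [0.5419, -0.3097, 0.1608], [0.541, -0.3097, 0.1196]]
```

```bash
python3 -m pendant '[[[-0.04,-0.012,0,0,0.04,0],[-0.08,-0.012,0,0,0.08,0],[-0.12,-0.012,-0.04,0,0.12,0],[-0.167,-0.012,-0.073,0,0.1667,0],[-0.167,-0.012,-0.073,0,0.1667,0],[-0.167,-0.012,-0.073,0,0.1667,0],[-0.167,-0.012,-0.073,0,0.1667,0]]]'
```

```text
time_s: 36.25
ee_pos: [0.5409, -0.3311, 0.0814]
tcp_rot: [0.967, -0.001, -0.257, 0.001]
wrist_force: [0.1, -0.4, -1.3]
opening: 0.0338
gripper_force: 30.0
```

```bash
python3 -m pendant '[[[0,0.017,-0.1,0,0,0],[0.02,0.017,-0.2,0,0,0],[0.044,0.017,-0.3,0,0,0],[0.044,0.017,-0.38,0,0,0],[0.044,0.017,-0.45,0,0,0],[0.044,0.017,-0.45,0,0,0],[0.044,0.017,-0.45,0,0,0]]]'; python3 -m pendant '[[[0.02,0,0,0,0,0],[0.04,0,0,0,0,0],[0.06,0,0,0,0,0],[0.08,0,0,0,0,0],[0.093,0,0,0,0,0],[0.093,0,0,0,0,0]]]'
```

```text
time_s: 36.95
ee_pos: [0.5472, -0.3279, 0.0116]
tcp_rot: [0.966, -0.0, -0.259, -0.0]
wrist_force: [0.2, 0.2, -2.8]
opening: 0.0339
gripper_force: 30.0
time_s: 37.55
ee_pos: [0.5599, -0.3282, 0.0121]
tcp_rot: [0.966, -0.0, -0.26, 0.0]
wrist_force: [-5.9, -0.3, -1.1]
opening: 0.0337
gripper_force: 30.0
```

```bash
python3 -m pendant '[[[0.01,0,0,0,0,0],[0.02,0,-0.04,0,-0.02,0],[0.037,0,-0.079,0,-0.0417,0],[0.037,0,-0.079,0,-0.0417,0]]]' |egrep 'ee|rot|wri' ; python3 -m pendant '[[[0.017,0,-0.03,0,-0.021,0],[0.033,0,-0.061,0,-0.0417,0],[0.033,0,-0.061,0,-0.0417,0]]]'|egrep 'ee|rot|wri';  python3 -m pendant '[[[0.017,0,-0.018,0,-0.021,0],[0.035,0,-0.037,0,-0.0417,0],[0.035,0,-0.037,0,-0.0417,0]]]' |egrep 'ee|rot|wri'
```

```text
ee_pos: [0.564, -0.3294, 0.0024]
tcp_rot: [0.981, -0.001, -0.196, 0.001]
wrist_force: [-7.4, -1.4, 7.2]
ee_pos: [0.5682, -0.3292, -0.0073]
tcp_rot: [0.991, -0.001, -0.132, 0.0]
wrist_force: [-9.4, 0.3, 6.2]
ee_pos: [0.5721, -0.3286, -0.0129]
tcp_rot: [0.998, -0.001, -0.068, -0.0]
wrist_force: [-14.5, 2.7, 11.2]
```

```bash
python3 -m pendant '[[[0.01,0,-0.008,0,-0.021,0],[0.02,0,-0.015,0,-0.0417,0],[0.03,0,-0.015,0,-0.056,0],[0.045,0,-0.015,0,-0.07,0],[0.045,0,-0.015,0,-0.07,0]]]' |egrep 'ee|rot|wri' ; python3 - <<'E'
from h import *
S=snap('side')
def ony(c,u,v,y):
    o,d=ray(c,u,v);return o+d*(y-o[1])/d[1]
for b in blobs(copper(hsv(S)),(290,335,140,170),4)+blobs(blue(hsv(S)),(270,330,140,170),5): print(b[:3],ony(S,*b[0],-.3115).round(4))
E
```

```text
ee_pos: [0.5792, -0.3286, -0.0178]
tcp_rot: [0.999, -0.001, 0.042, -0.0]
wrist_force: [-6.1, -1.0, -4.8]
([311.56, 164.11], 9, [310, 162, 4, 6]) [ 0.5463 -0.3115  0.0442]
([295.07, 163.33], 15, [294, 161, 3, 6]) [ 0.5918 -0.3115  0.0425]
([307.78, 164.78], 18, [307, 161, 3, 9]) [ 0.5566 -0.3115  0.0413]
```

```bash
python3 -m pendant '[[[-0.02,0,0,0,0,0],[-0.04,0,0,0,0,0],[-0.06,0,0,0,0,0],[-0.08,0,0,0,0,0],[-0.08,0,0,0,0,0]]]' |egrep 'ee|rot|wri' ; python3 -m pendant '[[[0,0,0,0,0,0],[0,0,0,0,0,0],[0,0,0,0,0,0],[0,0,0,0,0,0]]]' 0.05;  python3 - <<'E'
from h import *
S=snap('side')
def ony(c,u,v,y):
    o,d=ray(c,u,v);return o+d*(y-o[1])/d[1]
for b in blobs(copper(hsv(S)),(290,335,140,175),4)+blobs(blue(hsv(S)),(270,330,140,170),5): print(b[:3],ony(S,*b[0],-.3115).round(4))
E
```

```text
ee_pos: [0.5731, -0.3282, -0.0168]
tcp_rot: [0.999, -0.0, 0.046, 0.0]
wrist_force: [3.8, -3.1, -13.2]
time_s: 40.0
ee_pos: [0.5723, -0.328, -0.0159]
tcp_rot: [0.999, -0.0, 0.045, 0.0]
wrist_force: [0.6, 0.7, 0.4]
opening: 0.0463
gripper_force: 0.0
([313.2, 165.4], 5, [313, 164, 2, 4]) [ 0.5418 -0.3115  0.0408]
([297.35, 163.18], 17, [296, 160, 4, 7]) [ 0.5854 -0.3115  0.0435]
([310.15, 164.54], 13, [309, 161, 4, 8]) [ 0.5501 -0.3115  0.0426]
```

```bash
python3 -m pendant '[[[0,0,0.1,0,0,0],[0,0,0.2,0,0.014,0],[0,0,0.5,0,0.026,0],[0,0,0.8,0,0.026,0],[0,0,1,0,0.026,0],[0,0,1,0,0.026,0]]]' >/dev/null; python3 -m pendant '[[[0,0.3,0.1,0,0,0],[0,0.6,0.1,0,0,0],[0,1,0.1,0,0,0],[0,1,0.1,0,0,0]]]' -1 >/dev/null;python3 -m pendant '[[[0,0.3,0,0,0,0],[0,0.6,0,0,0,0],[0,1,0,0,0,0],[0,1,0,0,0,0],[0,1,0,0,0,0]]]' >/dev/null;python3 -m pendant '[[[0,0.3,0,0,0,0],[0,0.6,0,0,0,0],[0,0.7,0,0,0,0],[0,0.7,0,0,0,0]]]'; python3 - <<'E'
from h import *
T=snap('top');S=snap('side')
a=cv2.resize(T['image'][160:220,340:440],(800,480),interpolation=cv2.INTER_CUBIC)[:,:,::-1]
cv2.imwrite('pics/both.png',a)
k=hsv(T)
for y,c in((-.2005,363),(-.3285,417)):
  for v in range(186,217): print(v,k[v,c].tolist(),end=' ')
  print()
for b in blobs(blue(hsv(T))|copper(hsv(T)),(225,280,150,215),20): print('mat',b[:3])
E
```

```text
time_s: 41.95
ee_pos: [0.5716, 0.0777, 0.1484]
tcp_rot: [1.0, 0.001, 0.004, -0.0]
wrist_force: [-0.1, -1.1, -0.2]
opening: 0.0001
gripper_force: 0.0
186 [140, 10, 149] 187 [159, 13, 142] 188 [143, 13, 156] 189 [144, 9, 136] 190 [130, 15, 154] 191 [115, 48, 137] 192 [110, 128, 137] 193 [109, 148, 145] 194 [108, 155, 155] 195 [109, 155, 153] 196 [108, 153, 155] 197 [109, 155, 155] 198 [109, 153, 152] 199 [109, 156, 154] 200 [109, 153, 155] 201 [108, 157, 154] 202 [108, 159, 156] 203 [109, 156, 157] 204 [109, 155, 156] 205 [109, 156, 157] 206 [108, 156, 157] 207 [109, 152, 159] 208 [109, 154, 159] 209 [109, 157, 158] 210 [110, 144, 158] 211 [130, 58, 136] 212 [18, 117, 161] 213 [28, 187, 179] 214 [33, 220, 195] 215 [33, 197, 198] 216 [33, 107, 193] 
186 [15, 5, 109] 187 [20, 7, 111] 188 [15, 9, 119] 189 [8, 9, 108] 190 [165, 5, 113] 191 [117, 40, 126] 192 [109, 141, 132] 193 [108, 163, 144] 194 [108, 168, 152] 195 [107, 168, 152] 196 [108, 164, 154] 197 [108, 166, 154] 198 [107, 167, 153] 199 [108, 168, 152] 200 [108, 163, 153] 201 [108, 165, 153] 202 [107, 172, 153] 203 [108, 169, 154] 204 [108, 176, 154] 205 [108, 166, 157] 206 [108, 174, 154] 207 [108, 166, 158] 208 [108, 170, 159] 209 [108, 168, 159] 210 [109, 153, 155] 211 [132, 56, 133] 212 [14, 117, 161] 213 [28, 183, 177] 214 [32, 242, 194] 215 [33, 207, 198] 216 [33, 105, 192]
```

View pics/both.png

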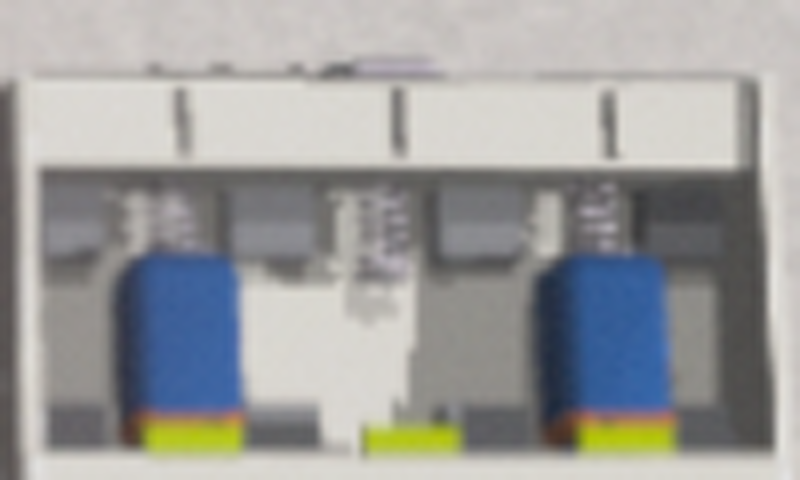

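Both cells are seated, in bay2 and bay0, with their copper ends running under the lime lips at crop (195,430) and (625,430). Now the lid: I'll go round behind it at height.

```bash
python3 -m pendant '[[[0,0,0.3,0,0,0],[0,-0.3,0.5,0,0,0],[0,-0.6,0.5,0,0,0],[0,-1,0.5,0,0,0],[0,-1,0.5,0,0,0]]]' -1 >/dev/null; python3 -m pendant '[[[0,-0.3,0,0,0,0],[0,-0.6,0,0,0,0],[0,-1,0,0,0,0],[0,-1,0,0,0,0]]]' >/dev/null; python3 -m pendant '[[[-0.3,-0.28,0,0,0,0],[-0.6,-0.28,0,0,0,0],[-1,-0.28,0,0,0,0],[-1,-0.28,0,0,0,0],[-1,-0.28,0,0,0,0]]]' >/dev/null;  python3 -m pendant '[[[-0.25,0,0,0,0,0],[-0.25,0,0,0,0,0],[-0.25,0,0,0,0,0],[-0.25,0,0,0,0,0],[-0.25,0,0,0,0,0]]]'
```

```text
time_s: 43.95
ee_pos: [0.3855, -0.2648, 0.2235]
tcp_rot: [1.0, 0.0, 0.004, -0.0]
wrist_force: [-0.7, 0.5, -0.5]
opening: 0.0004
gripper_force: 0.0
```

```bash
python3 -m pendant '[[[0,0,-0.3,0,0,0],[0,0,-0.6,0,0,0],[0,0,-0.81,0,0,0],[0,0,-0.81,0,0,0],[0,0,-0.81,0,0,0]]]' -1 | egrep 'ee|wri'; python3 -m pendant '[[[0.1,0,0,0,0,0],[0.2,0,0,0,0,0],[0.28,0,0,0,0,0],[0.36,0,0,0,0,0],[0.44,0,0,0,0,0],[0.52,0,0,0,0,0],[0.6,0,0,0,0,0],[0.68,0,0,0,0,0],[0.76,0,0,0,0,0],[0.84,0,0,0,0,0],[0.92,0,0,0,0,0],[1,0,0,0,0,0],[1,0,0,0,0,0]]]'| egrep 'ee|wri'; python3 - <<'E'
from h import *
S=snap('side')
for b in blobs(lime(hsv(S)),(280,400,80,215),8): print(b[:3])
for a in(2.25,1.6,1.3,1.0,.7):
    print(a,[proj(S,[.519+.135*np.cos(a),y,.0525+.135*np.sin(a)])[0].round(0).tolist() for y in(-.1505,-.3785)])
E
```

```text
ee_pos: [0.3848, -0.2648, 0.1023]
wrist_force: [0.2, -0.7, 0.1]
ee_pos: [0.5362, -0.2645, 0.1019]
wrist_force: [0.2, -0.0, 1.2]
([298.86, 123.93], 14, [297, 123, 5, 3])
2.25 [[350.0, 153.0], [358.0, 118.0]]
1.6 [[315.0, 138.0], [328.0, 106.0]]
1.3 [[297.0, 139.0], [313.0, 106.0]]
1.0 [[282.0, 144.0], [300.0, 112.0]]
0.7 [[269.0, 154.0], [289.0, 120.0]]
```

```bash
python3 -m pendant '[[[0.08,0,0,0,0,0],[0.16,0,0,0,0,0],[0.24,0,0,0,0,0],[0.32,0,0,0,0,0],[0.38,0,0,0,0,0],[0.38,0,0,0,0,0]]]'| egrep 'ee|wri'; python3 - <<'E'
from h import *
S=snap('side');h=hsv(S)
for b in blobs((h[...,0]>25)&(h[...,0]<48)&(h[...,1]>90)&(h[...,2]>40),(230,400,80,230),8): print(b[:3])
E
```

```text
ee_pos: [0.5929, -0.2644, 0.1019]
wrist_force: [-0.0, 0.1, -0.2]
([291.45, 159.03], 322, [271, 126, 53, 65])
([310.63, 139.57], 63, [297, 126, 28, 28])
([367.51, 223.93], 272, [353, 215, 30, 15])
```

```bash
python3 -m pendant '[[[0.04,0,-0.04,0,0,0],[0.08,0,-0.08,0,0,0],[0.11,0,-0.13,0,0,0],[0.147,0,-0.175,0,0,0],[0.18,0,-0.23,0,0,0],[0.213,0,-0.277,0,0,0],[0.23,0,-0.335,0,0,0],[0.247,0,-0.395,0,0,0],[0.28,0,-0.433,0,0,0],[0.28,0,-0.433,0,0,0]]]'| egrep 'ee|wri'; python3 -m pendant '[[[0.02,0,-0.01,0,0,0],[0.02,0,-0.02,0,0,0],[0.02,0,-0.02,0,0,0],[0.02,0,-0.02,0,0,0]]]'| egrep 'ee|wri'
```

```text
ee_pos: [0.6331, -0.2645, 0.0358]
wrist_force: [0.3, -0.7, -0.3]
ee_pos: [0.6369, -0.2651, 0.0348]
wrist_force: [1.3, -0.7, 1.8]
```

```bash
python3 -m pendant '[[[0.01,0,-0.01,0,0,0],[0.01,0,-0.015,0,0,0],[0.01,0,-0.015,0,0,0]]]'| egrep 'ee|wri'; python3 -m pendant '[[[0,0,-0.01,0,0,0],[0,0,-0.015,0,0,0],[0,0,-0.015,0,0,0]]]'| egrep 'ee|wri'; python3 -m pendant '[[[0,0,-0.01,0,0,0],[0,0,-0.015,0,0,0],[0,0,-0.015,0,0,0]]]'| egrep 'ee|wri'
```

```text
ee_pos: [0.6372, -0.2651, 0.0332]
wrist_force: [-5.0, 1.1, 11.6]
ee_pos: [0.6373, -0.2651, 0.0299]
wrist_force: [-1.3, -1.0, 3.6]
ee_pos: [0.6371, -0.265, 0.0265]
wrist_force: [-0.9, -0.7, 0.4]
```

```bash
python3 -m pendant '[[[0,0,-0.01,0,0,0],[0,0,-0.01,0,0,0],[0,0,-0.01,0,0,0]]]'| egrep 'ee|wri'; python3 -m pendant '[[[0,0,-0.007,0,0,0],[0,0,-0.007,0,0,0],[0,0,-0.007,0,0,0]]]'| egrep 'ee|wri'
```

```text
ee_pos: [0.6374, -0.265, 0.0261]
wrist_force: [-1.8, 0.7, 5.2]
ee_pos: [0.6374, -0.265, 0.0259]
wrist_force: [-3.8, 1.4, 10.5]
```

```bash
python3 -m pendant '[[[0,0,0.3,0,0,0],[0,0,0.6,0,0,0],[0,0,1,0,0,0],[0,0,1,0,0,0]]]' >/dev/null; python3 -m pendant '[[[0,0.3,0.3,0,0,0],[0,0.6,0.3,0,0,0],[0,1,0.3,0,0,0],[0,1,0.3,0,0,0]]]' >/dev/null; python3 -m pendant '[[[0,0.3,0,0,0,0],[0,0.6,0,0,0,0],[0,1,0,0,0,0],[0,1,0,0,0,0],[0,1,0,0,0,0]]]'; python3 - <<'E'
from h import *
T=snap('top');S=snap('side')
L=lambda h:(h[...,0]>25)&(h[...,0]<48)&(h[...,1]>90)&(h[...,2]>40)
for b in blobs(L(hsv(S)),(230,400,120,215),8)+blobs(L(hsv(T)),(330,470,150,260),8): print(b[:3])
for a in(0,.08):
  for c in(T,S): print(a,[proj(c,[.519+.135*np.cos(a),y,.0545+.135*np.sin(a)])[0].round(1).tolist() for y in(-.1505,-.3785)])
for b in blobs(red(hsv(S)),(250,350,230,310),15): print('handle',b[:3])
t0=cv2.imread('pics/top0.png')[:,:,::-1].astype(int);s0=cv2.imread('pics/side0.png')[:,:,::-1].astype(int)
for nm,c,z in(('T',T,t0),('S',S,s0)):
  for b in blobs(np.abs(c['image'].astype(int)-z).max(2)>60,None,25): print(nm,b[:3])
E
```

```text
time_s: 50.65
ee_pos: [0.6371, 0.0377, 0.219]
tcp_rot: [1.0, 0.002, 0.003, -0.0]
wrist_force: [-0.6, -0.9, -0.8]
opening: 0.0005
gripper_force: 0.0
([287.4, 171.73], 483, [258, 149, 67, 42])
([399.28, 182.96], 1037, [341, 165, 100, 59])
0 [[341.9, 164.4], [437.2, 165.1]]
0 [[257.5, 184.6], [278.2, 147.9]]
0.08 [[342.7, 163.5], [439.0, 164.2]]
0.08 [[257.5, 180.7], [278.3, 144.4]]
handle ([307.16, 276.87], 182, [300, 267, 16, 21])
T ([266.1, 171.02], 17966, [187, 8, 142, 290])
T ([242.5, 28.2], 40, [238, 25, 8, 10])
T ([207.67, 64.0], 27, [203, 61, 10, 8])
T ([268.9, 95.32], 136, [257, 86, 21, 19])
T ([266.95, 94.55], 77, [263, 90, 9, 10])
T ([305.63, 106.87], 70, [302, 102, 9, 10])
T ([307.68, 114.29], 28, [301, 112, 12, 5])
T ([402.89, 203.8], 3165, [339, 165, 125, 88])
T ([137.69, 187.62], 395, [123, 170, 39, 52])
T ([149.54, 202.06], 380, [140, 181, 19, 47])
T ([227.12, 188.08], 25, [226, 180, 4, 15])
T ([348.23, 203.64], 154, [343, 192, 14, 23])
T ([368.87, 213.78], 92, [359, 211, 21, 6])
T ([395.27, 213.9], 104, [385, 211, 21, 6])
T ([351.17, 218.06], 47, [344, 216, 16, 5])
T ([
[... 236 characters left out ...]
82.48], 9151, [269, 336, 178, 84])
T ([29.49, 378.48], 783, [0, 350, 86, 70])
T ([167.3, 394.58], 348, [141, 387, 55, 17])
S ([455.56, 6.18], 61, [447, 4, 18, 5])
S ([446.78, 16.46], 190, [439, 7, 19, 17])
S ([230.08, 41.59], 165, [214, 38, 34, 7])
S ([239.55, 114.01], 660, [226, 86, 37, 56])
S ([299.51, 163.67], 1215, [258, 115, 95, 77])
S ([546.59, 152.89], 640, [538, 114, 20, 79])
S ([325.97, 205.46], 65, [322, 197, 8, 15])
S ([376.98, 240.83], 46, [373, 237, 8, 8])
S ([247.36, 254.53], 559, [233, 243, 30, 23])
S ([299.42, 288.26], 399, [280, 266, 36, 53])
S ([202.33, 309.38], 172, [193, 299, 26, 22])
S ([236.91, 317.95], 77, [220, 313, 35, 10])
S ([263.53, 325.38], 45, [256, 323, 17, 6])
```

```bash
python3 - <<'E'
from h import *
S=snap('side');g=hsv(S);T=snap('top')
for b in blobs(blue(g),(150,215,155,225),30)+blobs(blue(hsv(T)),(205,320,80,120),30): print(b[:3])
old={'image':cv2.imread('pics/side0.png')[:,:,::-1].copy()};o=hsv(old)
for nm,f,r in(('tape',lime,(350,390,210,240)),('wax',lambda h:(h[...,0]>18)&(h[...,0]<28)&(h[...,1]>150),(335,385,295,330)),('tin',copper,(330,390,330,385)),('brush',lambda h:(h[...,0]>8)&(h[...,0]<25)&(h[...,1]>70),(150,185,268,300))):
    for k in(o,g): print(nm,[b[:2] for b in blobs(f(k),r,30)])
E
```

```text
([198.52, 167.58], 50, [194, 165, 10, 6])
([171.7, 184.67], 64, [166, 182, 12, 7])
([162.7, 212.5], 82, [157, 209, 13, 8])
tape [([367.84, 224.1], 210)]
tape [([368.15, 223.56], 183)]
wax [([360.69, 313.46], 526)]
wax [([360.63, 313.47], 527)]
tin [([358.62, 363.93], 757)]
tin [([358.59, 363.91], 760)]
brush [([169.15, 278.81], 447)]
brush [([169.13, 278.82], 448)]
```

```bash
python3 -c "
from rig import bot
print(bot.close_job())"
```

```text
the job is handed in; nothing more can be done
None
```

I handed the job in: the charger arm stays up by itself, both cells (the charger's and the only one on the mat) are seated under their lips, the lid has snapped shut, and nothing else moved in the camera checks. The hand-in returned no verdict.

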